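# Clamp the port tube to the click

### The arm

A 6-joint arm with a two-finger parallel gripper is mounted at the origin on the work surface; the furniture and walls round the work are solid. World frame = base frame: x ahead of the robot, y to its left, z up, the work surface at z = 0. Lengths are in m, angles in degrees, forces in N, time in s.
With the tool pointing down it reaches from about 0.425 to 0.925 m from the base axis. Payload 12.5 kg.
Tool frame: the origin (TCP) lies at the very end of the fingers, on their centre line; the grasp point (between the pads) lies 19 mm behind it; z points along the fingers, x is the direction in which the jaws open and shut, and the axes are right-handed (so a half turn about z gives the same grasp; the last joint's range is limited). The gripper opens to 85 mm and grips with 20 to 120 N. Pads are 22 mm wide; open, the fingers measure 114 mm over their backs; the gripper's body (76 mm by 85 mm) begins 54 mm behind the grasp point. The pads swing forward as they close: fully open they stand 13 mm farther back than shut.
Start: joints at [58.293, 28.126, 89.318, -0, 62.55, -6.05], TCP at [0.271, 0.563, 0.231] pointing down, gripper open.
Joint ranges: [-177.58, 177.58], [-47.91, 125.51], [2.72, 160], [-65.01, 245.01], [3.68, 167.84], [-153.87, 153.87]. Speed limits (degrees/s): [127.2, 127.2, 159.86, 180, 180, 180].

### API

Orientations are given as [roll, pitch, yaw] about the fixed x, y, z axes, in that order (R = Rz(yaw) Ry(pitch) Rx(roll)).
In Python, from workcell import r gives the robot as it stands.
- The arm moves only by the shell command python3 -m pendant 'ROWS' [OPENING] [FORCE]. ROWS is JSON, a list of rows, each an object of numbers: "dx", "dy", "dz": the shift along the tool's x, y, z in mm; "wx", "wy", "wz": the turn, a rotation vector about the tool's x, y, z in rad. In form: [{"dx": .., "dy": .., "dz": .., "wx": .., "wy": .., "wz": ..}, ...]. A call has 1 to 20 rows; each row shifts and turns the commanded pose from where the row before left it, along the tool's axes as they then stand; what a row does not reach is not made up. A row lasts 1/12 s, in which the tool goes at most 41.7 mm and 7.16 degrees, less where a joint would pass 70% of its speed; a pose out of reach is approached as far as the arm can. A call is refused whole if a number of a shift passes 41.7 or a number of a turn 0.125, either way. A call with a gripper value outside its range is refused whole. OPENING is the closure, from 0 (fully open) to 1 (shut), set as the call begins (- or left out, the last holds). The fingers move at their own pace and stop on an object; FORCE is the grip in N (left out, the last holds). Time passes only in rows, so rows that do not move let the fingers close. It gives the time, the measured TCP pose, the force and the opening at its end, in the units of the state.
- r.get_state(): the state, without advancing time (a new reading comes with each control period).
- r.grab_frame(name): name is "scene" or "side" or "wrist"; returns a dict with "frame" (420x560x3 uint8, blue, green, red), "depth" (420x560 float32, m along the optical axis (not along the pixel's ray), 0 where there is no reading), "fx", "fy", "cx", "cy" (pixels), "T" (4x4, takes a point from camera to world coordinates). Camera axes: x right, y down, z forward; pixel columns grow to the right and rows downward; lengths in m; the calibration is good to about 2 mm. A picture is of the moment at which its call begins.
- r.job_done(): hands the job in, once; it reports no verdict.
The state is a dict: "time": time; "joint_pos": joint angles; "qd": joint speeds; "joint_torque": joint torques, N m; "ee_pos": TCP position; "tool_rot": TCP orientation; "force": force on the tool from outside, world axes, zero at the start; "wrist_torque": the same for the moment, N m; "width": finger opening in m.
Only numpy, scipy, OpenCV 4.12 (cv2) and the standard library are available. Lean on these libraries where they do the work, as an engineer would, in place of code of your own. Each camera call takes 0.05 s, during which the arm holds its last target.

### The job

Of the two grey tubes with black end plugs that stand near the little bench vise, stand the shorter one upright in the vise, between the V jaw and the sliding jaw, setting it down gently. Then turn the vise's round knob clockwise until its torque limiter clicks and slips, stop after one or two clicks (never a third), and leave the tube clamped upright. Do not disturb the taller tube.

Things in the scene. Friction and masses are not known exactly. Their poses are not given: they have to be found in the camera images.
- tube_center (a point): The shorter tube: grey aluminium, closed at each end by a flush black plug (so solid), 52 mm outer diameter, 85 mm high, 0.10 to 0.19 kg, standing upright on the table. The point is its centre, half-way up (42.5 mm over its lower end), z along the tube. Grasp it across the outside of its upper third.
- tall_center (a point): The taller tube, a bystander: same look, 56 mm outer diameter, 110 mm high. The point is its centre, half-way up. Either tube may be the nearer one. It must not be moved by 30 mm or more.
- seat (a point): Where the tube's axis ends up in the vise (to about 3 mm), on top of the flat bed, 12 mm over the table; z up. x points from the 90 degree V jaw (-x side, top 53 mm over the table, opening to +x) to the sliding jaw (+x side) and on to the knob. Stand the tube 2 or 3 mm to the +x side of this point; the jaw then pushes it into the V.
- bed: The flat bed under the tube, part of the vise base (206 x 92 x 12 mm, painted grey, fixed to the table). Same origin and axes as seat. The tube may not be pressed on it with more than 50 N.
- jaw: The sliding jaw, aluminium block 18 x 56 x 32 mm, top 45 mm over the table; origin at the centre of its underside, at first 61 mm from the seat along seat +x. It moves to the V 8 mm per radian of collar turn. The rubber-faced nose plate on two pins before it, not in this reading, stands out differently each time: 5 to 16 mm of free gap to a tube in the V.
- knob_grip (a point): The vise's knob: black ribbed upright cylinder, 42 mm in diameter, from 67 to 101 mm over the table, 112 mm from the seat along seat +x. The point is on its axis 88 mm over the table, at the height to grip; x is the direction of the pale rib on its top. Clockwise from above closes the jaw, taking about 0.15 N m; counter-clockwise opens it. Let go half-way into a click, it springs back.
- collar_mark (a point): Steel collar under the knob, 52 mm wide, top 65 mm over the table, drives the jaw; point on its axis, x to its dark mark. It turns with the knob, rib over mark, till the nose presses the tube (0.6 to 2 rad). Then torque climbs over 0.6 rad to about 0.55 N m and falls by 0.2 or more at the click (1.2 to 2.7 rad from the start); each click puts the rib 20 degrees clockwise of the mark. Let go, it stays clamped.
Things that resemble listed ones, but are neither listed nor needed, are in the scene too. There is more than one size of the part that bears seat; the job needs the middle-sized.

How it is judged (in metres and radians):
On the way, in this order (a step that is already met when the one before it is completed fails the run):
1. the shorter tube stands upright on the vise's bed between the jaws, let go (horizontal distance between tube_center and seat below 0.02 m and z of tube_center in the frame of seat below 0.046 m and angle between tube_center's own z axis and vertical below 0.08 rad and contact force between the fingers and tube below 0.1 N), for 0.2 s.
2. the knob's ratchet has clicked with the jaw pressing the tube (angle between the x axis of knob_grip and the x axis of collar_mark, either way round above 0.26 rad and contact force between jaw and tube above 3 N), for 0.1 s.
At the end, for the whole second after the job is handed in: The shorter tube stands upright (within 4.5 degrees) on the bed in the V, its axis within 6 mm of the seat, pressed by the sliding jaw with more than 3 N and at rest; the knob rib is one or two clicks ahead of the collar mark (more than 15 degrees, never over 52 degrees) (all of step 2 and horizontal distance between tube_center and seat below 0.006 m and z of tube_center in the frame of seat below 0.046 m and angle between tube_center's own z axis and vertical below 0.08 rad and linear speed of tube below 0.02 m/s); the robot touches nothing.
It fails at once if the knob was driven toward a third click (knob more than 52 degrees ahead of the collar) (angle between the x axis of knob_grip and the x axis of collar_mark, either way round above 0.908 rad).
It fails at once if the tube was pressed on the bed with more than 50 N (contact force between tube and bed above 50 N).
It fails at once if the taller tube was moved by 30 mm or more (distance of tall_center from where it was at the start of the episode above 0.03 m).
It also fails if it takes over 67 s, if anything falls off the work surface, if the arm or the gripper's body presses on something with over 40 N, if the wrist force passes 120 N, or if a joint passes its speed limit or range.

## Working session

There is one attempt and no reset: what is moved stays moved. The work goes in short steps, Python scripts to look and compute and a shell command to move; the robot and the scene stay as the last step left them, time stands still between calls to the robot, and variables do not carry over. Pictures are saved under pics/ and viewed, and the job is handed in when it is done.

```bash
mkdir -p pics; ls; python3 - <<'E'
from workcell import r
import cv2,numpy as np
s=r.get_state();print(s)
for n in("scene","side","wrist"):
    f=r.grab_frame(n);cv2.imwrite(f"pics/{n}0.png",f["frame"]);np.savez(f"pics/{n}0.npz",**f)
    print(n,f["fx"],f["cx"],f["cy"],np.round(f["T"],3).tolist(),(f["depth"]>0).mean())
E
```

```text
pics
{'time': 0.0, 'joint_pos': array([ 5.82925742e+01,  2.81644781e+01,  8.93501271e+01, -1.29789745e-03,
        6.25481991e+01, -6.05081394e+00]), 'qd': array([-0.04466761,  0.03113532, -0.05484254, -0.01709677, -0.02591654,
        0.00632288]), 'joint_torque': array([ 6.05909827e-04, -6.18444514e+01, -2.61598599e+01,  4.26462987e-05,
        4.01834812e-03,  1.06022404e-05]), 'ee_pos': array([0.27048147, 0.56319496, 0.23072414]), 'tool_rot': array([-1.79994524e+02,  6.25757146e-02,  6.43439901e+01]), 'force': array([0.27812588, 0.97528445, 0.06169532]), 'wrist_torque': array([-0.01120037,  0.00171573,  0.02036484]), 'width': 0.08519674021493492}
scene 474.71094828878574 274.68508918753605 205.07330528255335 [[0.617, -0.471, 0.63, -0.419], [-0.787, -0.365, 0.498, -0.673], [-0.005, -0.803, -0.596, 0.89], [0.0, 0.0, 0.0, 1.0]] 0.921921768707483
side 438.7003830186751 279.31766557044915 218.2141555622621 [[0.87, -0.291, 0.397, -0.006], [-0.492, -0.526, 0.693, -0.718], [0.007, -0.799, -0.601, 0.716], [0.0, 0.0, 0.0, 1.0]] 0.9657993197278911
wrist 361.3658710090817 274.46122811000134 207.21669640302667 [[0.434, 0.862, 0.262, 0.204], [0.901, -0.414, -0.128, 0.596], [-0.001, 0.292, -0.956, 0.373], [0.0, 0.0, 0.0, 1.0]] 0.9958460884353741
```

View pics/scene0.png

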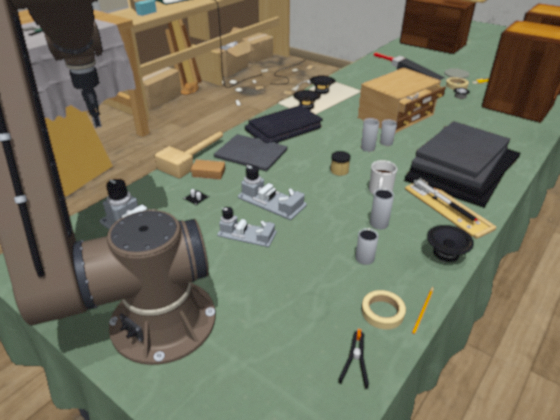

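View pics/side0.png

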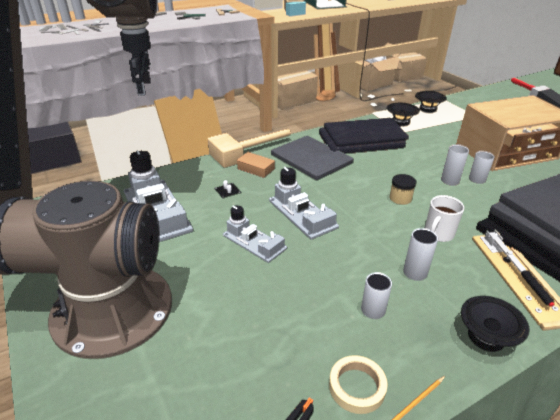

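View pics/wrist0.png

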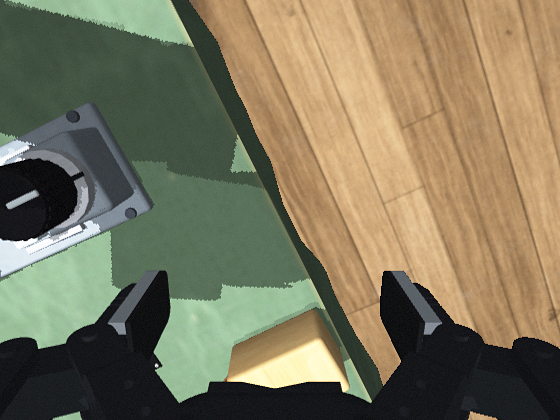

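Three vises are visible: small at scene (247,227), middle at (272,190), large at (120,200) beside the arm. Candidate tubes with black tops are at (367,246) and (381,210). Next I measure them with depth.

```bash
cat > h.py <<'E'
import numpy as np,cv2
def load(n): return dict(np.load(f"pics/{n}.npz"))
def pts(f):
    d=f["depth"];v,u=np.mgrid[:d.shape[0],:d.shape[1]]
    P=np.stack([(u-f["cx"])*d/f["fx"],(v-f["cy"])*d/f["fy"],d],-1)
    W=P@f["T"][:3,:3].T+f["T"][:3,3]; W[d<=0]=np.nan
    return W
def ray(f,u,v,z):
    d=f["T"][:3,:3]@np.array([(u-f["cx"])/f["fx"],(v-f["cy"])/f["fy"],1.]);o=f["T"][:3,3]
    return o+d*(z-o[2])/d[2]
def proj(f,p):
    q=f["T"][:3,:3].T@(np.array(p)-f["T"][:3,3]);return np.array([f["fx"]*q[0]/q[2]+f["cx"],f["fy"]*q[1]/q[2]+f["cy"]])
E
python3 - <<'E'
from h import *
for n,cs in(("scene0",[(367,246),(381,210),(370,135),(388,132),(247,227),(272,190),(120,200)]),("side0",[(376,296),(420,255),(455,165),(481,167),(255,235),(302,205),(155,195)])):
    f=load(n);W=pts(f)
    for u,v in cs: print(n,(u,v),np.round(W[v,u],3), np.round(ray(f,u,v,0.05),3))
    m=((W[...,2]>0.006)&(W[...,2]<0.16)&(np.abs(W[...,1])<0.75)&(W[...,0]>0.2)&(W[...,0]<1.3)).astype(np.uint8)
    c,l,st,ce=cv2.connectedComponentsWithStats(m)
    for i in range(1,c):
        if st[i,4]>150:
            q=W[l==i];print(i,st[i].tolist(),np.round(q.min(0),3),np.round(q.max(0),3))
    for vz,(a,b,c2,d) in (("v",(190,150,320,260) if n=="scene0" else (190,150,360,270)),("t",(330,160,420,280) if n=="scene0" else (340,210,460,340))):
        im=f["frame"][b:d,a:c2];cv2.imwrite(f"pics/{n}_{vz}.png",cv2.resize(im,None,fx=4,fy=4,interpolation=cv2.INTER_CUBIC))
E
```

```text
scene0 (367, 246) [ 0.459 -0.284  0.066] [ 0.476 -0.277  0.05 ]
scene0 (381, 210) [ 0.613 -0.242  0.072] [ 0.641 -0.231  0.05 ]
scene0 (370, 135) [0.994 0.004 0.07 ] [1.028 0.02  0.05 ]
scene0 (388, 132) [ 1.076 -0.028  0.058] [ 1.09  -0.022  0.05 ]
scene0 (247, 227) [0.379 0.063 0.008] [0.341 0.028 0.05 ]
scene0 (272, 190) [0.536 0.093 0.041] [0.526 0.085 0.05 ]
scene0 (120, 200) [0.182 0.378 0.079] [0.204 0.416 0.05 ]
2 [358, 79, 69, 73, 3066] [ 0.984 -0.069  0.006] [1.3   0.184 0.152]
3 [213, 90, 110, 129, 5459] [ 0.477 -0.013  0.006] [1.299 0.472 0.104]
13 [403, 121, 118, 142, 8651] [ 0.568 -0.512  0.006] [ 1.241 -0.18   0.103]
15 [154, 132, 71, 46, 1601] [0.429 0.308 0.006] [0.724 0.535 0.064]
16 [330, 151, 21, 24, 406] [ 0.778 -0.015  0.006] [0.854 0.05  0.067]
17 [369, 161, 28, 68, 1417] [ 0.606 -0.26   0.006] [ 0.842 -0.112  0.112]
18 [115, 179, 32, 32, 184] [0.2   0.312 0.013] [0.245 0.412 0.133]
25 [218, 207, 58, 40, 1071] [ 0.302 -0.038  0.006] [0.415 0.124 0.079]
26 [355, 229, 23, 35, 626] [ 0.451 -0.299  0.006] [ 0.507 -0.247  0.086]
29 [362, 291, 43, 37, 865] [ 0.287 -0
[... 816 characters left out ...]
[ 0.479 -0.015  0.006] [0.58  0.192 0.106]
50 [390, 174, 27, 31, 633] [ 0.784 -0.015  0.006] [0.852 0.052 0.069]
52 [473, 174, 87, 156, 8198] [ 0.747 -0.496  0.006] [ 1.166 -0.184  0.105]
62 [404, 196, 60, 84, 2507] [ 0.61  -0.26   0.006] [ 0.84  -0.11   0.112]
63 [223, 206, 64, 56, 1585] [ 0.302 -0.036  0.006] [0.419 0.118 0.081]
64 [361, 273, 31, 45, 1059] [ 0.454 -0.298  0.006] [ 0.508 -0.246  0.088]
66 [461, 296, 69, 56, 2857] [ 0.567 -0.501  0.006] [ 0.691 -0.378  0.069]
67 [330, 356, 58, 57, 1676] [ 0.289 -0.45   0.006] [ 0.389 -0.35   0.028]
68 [392, 378, 51, 42, 206] [ 0.352 -0.484  0.006] [ 0.482 -0.462  0.01 ]
70 [289, 398, 25, 22, 347] [ 0.201 -0.414  0.006] [ 0.25  -0.383  0.023]
```

View pics/side0_v.png

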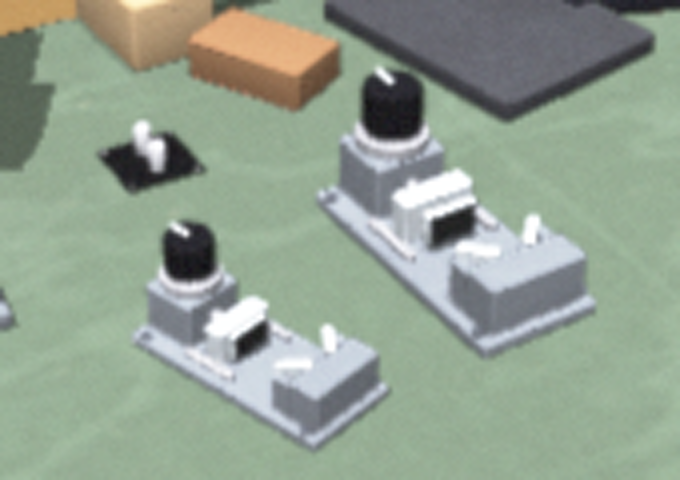

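View pics/side0_t.png

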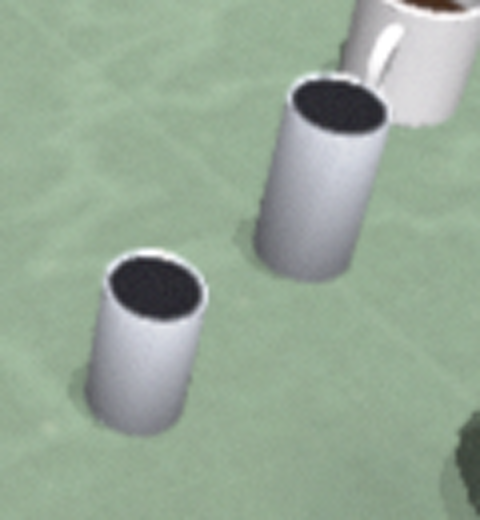

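```bash
python3 - <<'E'
from h import *
from scipy.optimize import least_squares
def circ(p):
    A=np.c_[2*p,np.ones(len(p))];s=np.linalg.lstsq(A,(p**2).sum(1),rcond=None)[0];return s[:2],np.sqrt(s[2]+s[:2]@s[:2])
for n in("scene0","side0"):
    f=load(n);W=pts(f)
    X,Y,Z=W[...,0],W[...,1],W[...,2]
    v=(X>.46)&(X<.6)&(Y>-.03)&(Y<.21)
    k=v&(Z>.096)
    print(n,"knobtop",k.sum(),np.nanmedian(W[k],0), (np.nanmin(W[k],0)+np.nanmax(W[k],0))/2)
    c=v&(Z>.055)&(Z<.066); print("collar",np.nanmin(W[c],0),np.nanmax(W[c],0))
    b=v&(Z>.006)&(Z<.014)
    h=cv2.minAreaRect(np.float32(W[v&(Z>.006)][:,:2]*1000));print("rect",h)
    h=cv2.minAreaRect(np.float32(W[b][:,:2]*1000));print("rect bed",h)
    for nm,x0,y0,r,H in(("short",.481,-.272,.026,.085),("tall",.636,-.232,.028,.11)):
        t=np.hypot(X-x0,Y-y0)<.05
        top=t&(Z>H-.006); side=t&(Z>.02)&(Z<H-.01)
        q=W[top][:,:2];print(nm,"top",(q.min(0)+q.max(0))/2,q.mean(0),q.max(0)-q.min(0),np.median(W[top][:,2]))
        p=W[side][:,:2]
        s=least_squares(lambda c:np.hypot(*(p-c).T)-r,[x0,y0],loss="soft_l1",f_scale=.002).x;print("  side fit",s)
    # full dump of height profile along vise
E
```

```text
scene0 knobtop 79 [0.52293556 0.16390478 0.09908546] [0.52383247 0.16362389 0.10005109]
collar [0.49678014 0.13852872 0.0552765 ] [0.55060291 0.19292951 0.06588798]
rect ((528.5579833984375, 88.93451690673828), (96.03533172607422, 208.24429321289062), 4.035499572753906)
rect bed ((528.601318359375, 88.51094818115234), (96.05316162109375, 207.31797790527344), 3.9668076038360596)
short top [ 0.47974301 -0.27276897] [ 0.47943373 -0.2727986 ] [0.05375742 0.05233476] 0.08206855872616337
  side fit [ 0.48148554 -0.27166749]
tall top [ 0.63866204 -0.2309723 ] [ 0.63770013 -0.23120998] [0.0568424  0.05495065] 0.10703026328746201
  side fit [ 0.64021496 -0.22989731]
side0 knobtop 117 [0.52362648 0.16091542 0.10103782] [0.52612816 0.16341683 0.10091157]
collar [0.49692527 0.02572365 0.05502284] [0.56131039 0.18691868 0.06599347]
rect ((529.81201171875, 89.6667251586914), (95.47737121582031, 208.52120971679688), 3.0489206314086914)
rect bed ((529.81201171875, 89.6667251586914), (95.47737121582031, 208.52120971679688), 3.0489206314086914)
short top [ 0.48118961 -0.27187377] [ 0.48016906 -0.27311165] [0.05287467 0.05212261] 0.08395188146258592
  side fit [ 0.48195185 -0.27115814]
tall top [ 0.64016172 -0.23046672] [ 0.63824987 -0.23179452] [0.05630642 0.05675168] 0.1090273657857323
  side fit [ 0.64088879 -0.22951374]
```

Both cameras agree on the tubes. The short one (85 mm) is at about (0.4815, -0.272), the tall one at about (0.640, -0.230). The middle vise has its knob at about (0.5245, 0.163) and a long axis near 93.5°, so the seat is near (0.532, 0.051). I'll move over it for a wrist view.

```bash
python3 -m pendant '[{"wz":0.118},{"wz":0.118},{"wz":0.118},{"wz":0.118},{"wz":0.118},{"wz":0.118},{"wz":0.118},{"wz":0.118},{"wz":0.118}]' 0; python3 -m pendant '[{"dx":16.5,"dy":33.4},{"dx":16.5,"dy":33.4},{"dx":16.5,"dy":33.4},{"dx":16.5,"dy":33.4},{"dx":16.5,"dy":33.4},{"dx":16.5,"dy":33.4},{"dx":16.5,"dy":33.4},{"dx":16.5,"dy":33.4},{"dx":16.5,"dy":33.4},{"dx":16.5,"dy":33.4},{"dx":16.5,"dy":33.4},{"dx":16.5,"dy":33.4},{"dx":16.5,"dy":33.4},{"dx":16.5,"dy":33.4},{},{}]'
python3 - <<'E'
from workcell import r
import cv2,numpy as np
n="wrist";f=r.grab_frame(n);cv2.imwrite(f"pics/{n}1.png",f["frame"]);np.savez(f"pics/{n}1.npz",**f)
s=r.get_state();print(s["time"],s["ee_pos"],s["tool_rot"],s["joint_pos"],s["wrist_torque"])
E
```

```text
0.2 [0.27051246 0.56328735 0.23097345] [-1.79993053e+02  3.58601381e-02  6.43413312e+01] [ 5.82928620e+01  2.81491499e+01  8.93363087e+01  3.52629638e-03
  6.25509339e+01 -6.05009347e+00] [-0.00403773 -0.00983346 -0.00806551]$[0]: bad value
$[0]: bad value
```

View pics/wrist1.png

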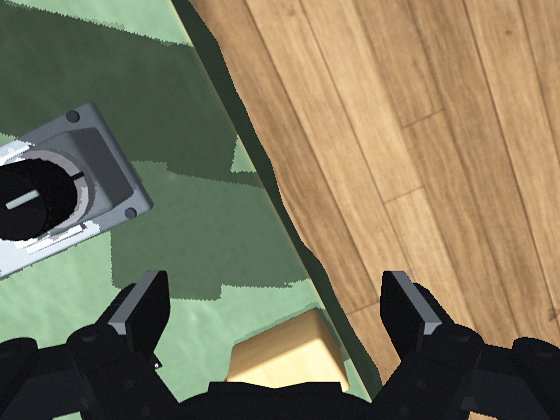

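The call was refused and the arm hasn't moved. Each row probably needs all six keys.

```bash
python3 -m pendant '[{"dx":0,"dy":0,"dz":0,"wx":0,"wy":0,"wz":0.118},{"dx":0,"dy":0,"dz":0,"wx":0,"wy":0,"wz":0.118},{"dx":0,"dy":0,"dz":0,"wx":0,"wy":0,"wz":0.118},{"dx":0,"dy":0,"dz":0,"wx":0,"wy":0,"wz":0.118},{"dx":0,"dy":0,"dz":0,"wx":0,"wy":0,"wz":0.118},{"dx":0,"dy":0,"dz":0,"wx":0,"wy":0,"wz":0.118},{"dx":0,"dy":0,"dz":0,"wx":0,"wy":0,"wz":0.118},{"dx":0,"dy":0,"dz":0,"wx":0,"wy":0,"wz":0.118},{"dx":0,"dy":0,"dz":0,"wx":0,"wy":0,"wz":0.118}]'; python3 -c '
from workcell import r
s=r.get_state();print(s["tool_rot"])'
```

```text
time: 0.95
ee_pos: [0.2706, 0.5633, 0.2311]
tool_rot: [180.0, 0.0, 3.2]
force: [-1.6, 0.8, 0.4]
width: 0.0855
[1.79985354e+02 1.06130781e-02 3.16057814e+00]
```

```bash
python3 -m pendant '[{"dx":16.5,"dy":33.4,"dz":0,"wx":0,"wy":0,"wz":0},{"dx":16.5,"dy":33.4,"dz":0,"wx":0,"wy":0,"wz":0},{"dx":16.5,"dy":33.4,"dz":0,"wx":0,"wy":0,"wz":0},{"dx":16.5,"dy":33.4,"dz":0,"wx":0,"wy":0,"wz":0},{"dx":16.5,"dy":33.4,"dz":0,"wx":0,"wy":0,"wz":0},{"dx":16.5,"dy":33.4,"dz":0,"wx":0,"wy":0,"wz":0},{"dx":16.5,"dy":33.4,"dz":0,"wx":0,"wy":0,"wz":0},{"dx":16.5,"dy":33.4,"dz":0,"wx":0,"wy":0,"wz":0},{"dx":16.5,"dy":33.4,"dz":0,"wx":0,"wy":0,"wz":0},{"dx":16.5,"dy":33.4,"dz":0,"wx":0,"wy":0,"wz":0},{"dx":16.5,"dy":33.4,"dz":0,"wx":0,"wy":0,"wz":0},{"dx":16.5,"dy":33.4,"dz":0,"wx":0,"wy":0,"wz":0},{"dx":16.5,"dy":33.4,"dz":0,"wx":0,"wy":0,"wz":0},{"dx":16.5,"dy":33.4,"dz":0,"wx":0,"wy":0,"wz":0},{"dx":0,"dy":0,"dz":0,"wx":0,"wy":0,"wz":0},{"dx":0,"dy":0,"dz":0,"wx":0,"wy":0,"wz":0}]'
cat > snap.py <<'E'
import sys,cv2,numpy as np
from workcell import r
n,k=sys.argv[1:3]
f=r.grab_frame(n);cv2.imwrite(f"pics/{n}{k}.png",f["frame"]);np.savez(f"pics/{n}{k}.npz",**f)
s=r.get_state();print(s["time"],s["ee_pos"],s["tool_rot"],s["joint_pos"].round(2),s["wrist_torque"],s["width"])
E
python3 snap.py wrist 2
```

```text
time: 2.28
ee_pos: [0.5302, 0.1092, 0.2309]
tool_rot: [-180.0, 0.0, 3.3]
force: [0.3, 0.2, -0.1]
width: 0.0854
2.3333 [0.52959638 0.1103053  0.23103788] [-1.79987051e+02  3.50385639e-02  3.40195142e+00] [4.7600e+00 2.1340e+01 1.0114e+02 2.0000e-02 5.7560e+01 1.3500e+00] [-0.00912733  0.01232518 -0.0801681 ] 0.08537878142759112
```

View pics/wrist2.png

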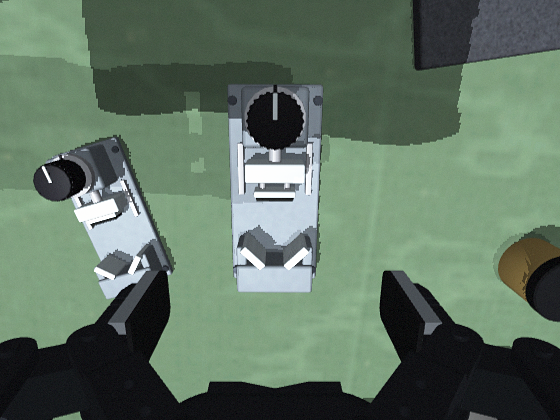

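The wrist view shows the middle vise upright in the picture: knob at (275,118), rib pointing up, V at (275,250). Next are rays onto the known heights.

```bash
python3 - <<'E'
from h import *
f=load("wrist2");W=pts(f);im=f["frame"];X,Y,Z=W[...,0],W[...,1],W[...,2]
g=im.max(2)
m=((g<75)).astype(np.uint8);m[:60]=0;m[160:]=0;m[:,:240]=0;m[:,312:]=0
m=cv2.morphologyEx(m,cv2.MORPH_CLOSE,np.ones((9,9)))
cs,_=cv2.findContours(m,0,2);c=max(cs,key=cv2.contourArea);(u,v),rad=cv2.minEnclosingCircle(c);e=cv2.fitEllipse(c);print(u,v,rad,e)
print("knob z.101",ray(f,u,v,.101), "ell",ray(f,*e[0],.101))
b=(X>.45)&(X<.62)&(Y>-.04)&(Y<.23)&(Z>.006)
mm=b.astype(np.uint8);n_,l,st,ce=cv2.connectedComponentsWithStats(mm);i=l[255,240]; i=i or l[170,275]
q=W[l==i];print("rect",cv2.minAreaRect(np.float32(q[:,:2]*1000)),len(q))
r_=[ray(f,*p,.012)[:2]*1000 for p in((229,85),(322,85),(238,290),(313,292))];print(np.round(r_,1))
k=b&(Z>.095)&(Y>.12);print("depth knob",W[k].mean(0),(W[k].min(0)+W[k].max(0))/2,np.ptp(W[k],axis=0))
cv2.imwrite("pics/vz2.png",cv2.resize(im[75:300,215:335],None,fx=2.6,fy=2.6,interpolation=cv2.INTER_CUBIC))
for v in range(80,295,8):print(v,np.round(W[v,275],3))
E
```

```text
272.5 104.5 52.711578369140625 ((270.5848388671875, 105.62788391113281), (65.01736450195312, 97.87821197509766), 155.24407958984375)
knob z.101 [0.52479129 0.17823974 0.101     ] ell [0.52344924 0.17737526 0.101     ]
rect ((530.9015502929688, 92.8431167602539), (92.1396713256836, 205.30758666992188), 3.0417537689208984) 18289
[[482.2 191.8]
 [570.1 196.9]
 [496.8 -25.9]
 [581.1 -23.6]]
depth knob [0.54663763 0.12947742 0.2804712 ] [0.54071281 0.15387069 0.20916118] [0.12633878 0.06774133 0.22761798]
80 [ 0.525  0.199 -0.001]
88 [0.526 0.19  0.065]
96 [0.526 0.184 0.1  ]
104 [0.527 0.179 0.102]
112 [0.527 0.173 0.102]
120 [0.527 0.167 0.102]
128 [0.528 0.162 0.101]
136 [0.528 0.156 0.101]
144 [0.528 0.15  0.1  ]
152 [0.529 0.135 0.036]
160 [0.53  0.127 0.038]
168 [0.53  0.121 0.046]
176 [0.53  0.114 0.044]
184 [0.531 0.098 0.01 ]
192 [0.531 0.097 0.04 ]
200 [0.532 0.089 0.04 ]
208 [0.533 0.072 0.011]
216 [0.533 0.063 0.011]
224 [0.534 0.054 0.011]
232 [0.534 0.046 0.012]
240 [0.535 0.037 0.012]
248 [0.535 0.028 0.013]
256 [0.536 0.024 0.024]
264 [0.536 0.023 0.042]
272 [0.536 0.018 0.05 ]
280 [0.536 0.009 0.05 ]
288 [0.537 0.    0.049]
```

View pics/vz2.png

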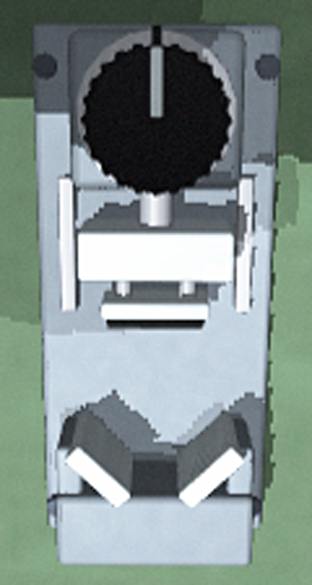

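```bash
cat > vise.py <<'E'
from h import *
import sys
def circ(p):
    A=np.c_[2*p,np.ones(len(p))];s=np.linalg.lstsq(A,(p**2).sum(1),rcond=None)[0];return s[:2],np.sqrt(s[2]+s[:2]@s[:2])
def measure(name):
    f=load(name);W=pts(f);X,Y,Z=W[...,0],W[...,1],W[...,2]
    k=(abs(X-.526)<.035)&(abs(Y-.165)<.035)&(Z>.094)&(Z<.107)
    m=k.astype(np.uint8);n_,l,st,ce=cv2.connectedComponentsWithStats(m);m=(l==1+st[1:,4].argmax()).astype(np.uint8)
    c=max(cv2.findContours(m,0,cv2.CHAIN_APPROX_NONE)[0],key=cv2.contourArea)
    (u,v),(a,b),t=cv2.fitEllipse(c);print(name,"knob",np.round(ray(f,u,v,.101),4),"axes px",a,b,"centroid",np.round(ray(f,*ce[1+st[1:,4].argmax()],.101),4),"medz",np.median(Z[m>0]))
    b=(X>.46)&(X<.6)&(Y>-.04)&(Y<.23)&(Z>.006)&(Z<.015)
    print("bed rect",cv2.minAreaRect(np.float32(W[b][:,:2]*1000)))
    j=(abs(X-.53)<.035)&(Y>.05)&(Y<.14)&(Z>.042)&(Z<.048);print("jaw top",np.round((W[j].min(0)+W[j].max(0))/2,4),np.median(W[j],0).round(4),np.ptp(W[j],axis=0).round(4))
if __name__=="__main__":
    for n in sys.argv[1:]:measure(n)
E
python3 vise.py wrist2 scene0 side0
```

```text
wrist2 knob [0.527  0.1671 0.101 ] axes px 55.830406188964844 57.355140686035156 centroid [0.527  0.1671 0.101 ] medz 0.1004237457406616
bed rect ((530.9015502929688, 92.8431167602539), (92.1396713256836, 205.30758666992188), 3.0417537689208984)
jaw top [0.5299 0.1091 0.0445] [0.53   0.1156 0.0443] [0.0554 0.0332 0.0049]
scene0 knob [0.5193 0.1596 0.101 ] axes px 8.100605964660645 12.982877731323242 centroid [0.5192 0.1597 0.101 ] medz 0.0988006760309223
bed rect ((528.601318359375, 88.51094818115234), (96.05316162109375, 207.31797790527344), 3.9668076038360596)
jaw top [0.5268 0.1134 0.0449] [0.5242 0.1151 0.043 ] [0.058  0.0528 0.0059]
side0 knob [0.5233 0.16   0.101 ] axes px 9.008866310119629 15.283185005187988 centroid [0.5233 0.1601 0.101 ] medz 0.10089497466959207
bed rect ((529.81201171875, 89.6667251586914), (95.47737121582031, 208.52120971679688), 3.0489206314086914)
jaw top [0.5273 0.1125 0.045 ] [0.5258 0.1135 0.0448] [0.0563 0.0546 0.0059]
```

```bash
python3 -m pendant '[{"dx":-6.4,"dy":34.4,"dz":0,"wx":0,"wy":0,"wz":0},{"dx":-6.4,"dy":34.4,"dz":0,"wx":0,"wy":0,"wz":0},{"dx":-6.4,"dy":34.4,"dz":0,"wx":0,"wy":0,"wz":0},{"dx":-6.4,"dy":34.4,"dz":0,"wx":0,"wy":0,"wz":0},{"dx":-6.4,"dy":34.4,"dz":0,"wx":0,"wy":0,"wz":0},{"dx":-6.4,"dy":34.4,"dz":0,"wx":0,"wy":0,"wz":0},{"dx":-6.4,"dy":34.4,"dz":0,"wx":0,"wy":0,"wz":0},{"dx":-6.4,"dy":34.4,"dz":0,"wx":0,"wy":0,"wz":0},{"dx":-6.4,"dy":34.4,"dz":0,"wx":0,"wy":0,"wz":0},{"dx":-6.4,"dy":34.4,"dz":0,"wx":0,"wy":0,"wz":0},{"dx":-6.4,"dy":34.4,"dz":0,"wx":0,"wy":0,"wz":0},{"dx":0,"dy":0,"dz":0,"wx":0,"wy":0,"wz":0},{"dx":0,"dy":0,"dz":0,"wx":0,"wy":0,"wz":0},{"dx":0,"dy":0,"dz":0,"wx":0,"wy":0,"wz":0}]'
python3 snap.py wrist 3
python3 - <<'E'
from h import *
f=load("wrist3");W=pts(f);X,Y,Z=W[...,0],W[...,1],W[...,2]
for nm,x0,y0,H in(("short",.4815,-.272,.085),("tall",.64,-.23,.11)):
    m=((np.hypot(X-x0,Y-y0)<.045)&(abs(Z-H)<.006)).astype(np.uint8)
    n_,l,st,ce=cv2.connectedComponentsWithStats(m)
    if n_<2: continue
    i=1+st[1:,4].argmax();c=max(cv2.findContours((l==i).astype(np.uint8),0,cv2.CHAIN_APPROX_NONE)[0],key=cv2.contourArea)
    e=cv2.fitEllipse(c);q=W[l==i];print(nm,e,ray(f,*e[0],H).round(4),(q.min(0)+q.max(0))/2,np.ptp(q,axis=0),np.median(q[:,2]))
E
```

```text
time: 3.5
ee_pos: [0.4826, -0.2699, 0.2312]
tool_rot: [-180.0, 0.0, 3.5]
force: [-0.1, 0.3, -0.7]
width: 0.0857
3.55 [ 0.48272452 -0.26961994  0.23127445] [-1.79969989e+02  8.83038496e-03  3.58521487e+00] [-3.604e+01  2.228e+01  9.952e+01  2.000e-02  5.823e+01 -3.963e+01] [-0.04945805 -0.00850369  0.05373862] 0.08514950037713323
short ((273.9753723144531, 191.72415161132812), (60.81535720825195, 61.756649017333984), 89.9410629272461) [ 0.4822 -0.27    0.085 ] [ 0.48237198 -0.27123312  0.0827043 ] [0.05175438 0.05167659 0.00739409] 0.08354640464804369
tall ((491.59869384765625, 158.2607421875), (70.70398712158203, 82.90573120117188), 54.22241973876953) [ 0.6391 -0.2286  0.11  ] [ 0.64087022 -0.22981197  0.10805045] [0.05626273 0.05587274 0.00804333] 0.10841772816456213
```

View pics/wrist3.png

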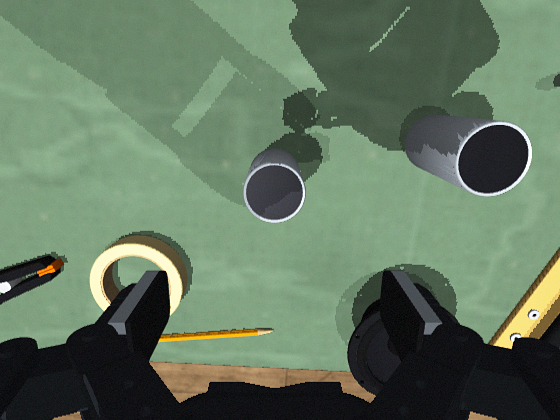

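Short tube at (0.482, -0.270) by wrist view, within 1.5 mm of the fixed cameras and within 1 mm of the TCP. Descending around it and gripping.

```bash
python3 -m pendant '[{"dx":0,"dy":0.6,"dz":30,"wx":0,"wy":0,"wz":0},{"dx":0,"dy":0,"dz":30,"wx":0,"wy":0,"wz":0},{"dx":0,"dy":0,"dz":30,"wx":0,"wy":0,"wz":0},{"dx":0,"dy":0,"dz":30,"wx":0,"wy":0,"wz":0},{"dx":0,"dy":0,"dz":30,"wx":0,"wy":0,"wz":0},{"dx":0,"dy":0,"dz":20,"wx":0,"wy":0,"wz":0},{"dx":0,"dy":0,"dz":11,"wx":0,"wy":0,"wz":0},{"dx":0,"dy":0,"dz":0,"wx":0,"wy":0,"wz":0},{"dx":0,"dy":0,"dz":0,"wx":0,"wy":0,"wz":0}]'
python3 -m pendant '[{"dx":0,"dy":0,"dz":0,"wx":0,"wy":0,"wz":0},{"dx":0,"dy":0,"dz":0,"wx":0,"wy":0,"wz":0},{"dx":0,"dy":0,"dz":0,"wx":0,"wy":0,"wz":0},{"dx":0,"dy":0,"dz":0,"wx":0,"wy":0,"wz":0},{"dx":0,"dy":0,"dz":0,"wx":0,"wy":0,"wz":0},{"dx":0,"dy":0,"dz":0,"wx":0,"wy":0,"wz":0},{"dx":0,"dy":0,"dz":0,"wx":0,"wy":0,"wz":0},{"dx":0,"dy":0,"dz":0,"wx":0,"wy":0,"wz":0}]' 0.6 30
python3 snap.py wrist 4
```

```text
time: 4.3
ee_pos: [0.483, -0.2711, 0.0507]
tool_rot: [-180.0, -0.0, 3.6]
force: [0.2, -0.3, 0.6]
width: 0.0855
time: 4.97
ee_pos: [0.4829, -0.2721, 0.0516]
tool_rot: [179.9, -0.1, 3.5]
force: [-0.7, 0.7, 7.1]
width: 0.0513
5.0167 [ 0.48296223 -0.27211916  0.05157926] [ 1.79930641e+02 -9.89056728e-02  3.48674202e+00] [-3.6230e+01  3.6540e+01  1.0845e+02  2.0000e-02  3.4890e+01 -3.9730e+01] [0.24174363 0.01794979 0.03325983] 0.051504067805351175
```

View pics/wrist4.png

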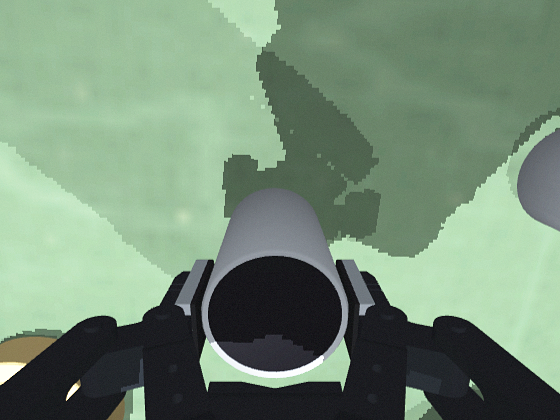

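```bash
cat > tt.py <<'E'
from h import *
import sys
from workcell import r
n,H=sys.argv[1],float(sys.argv[2])
f=load(n);W=pts(f);ee=r.get_state()["ee_pos"]
m=((np.hypot(W[...,0]-ee[0],W[...,1]-ee[1])<.034)&(abs(W[...,2]-H)<.006)).astype(np.uint8)
m[:, :190]=0;m[:,360:]=0
q=W[m>0];print(m.sum(),(q.min(0)+q.max(0))/2,np.ptp(q,axis=0),np.median(q[:,2]),"minus ee",((q.min(0)+q.max(0))/2-ee).round(4))
# white rim+black plug ellipse on contour
c=max(cv2.findContours(m,0,cv2.CHAIN_APPROX_NONE)[0],key=cv2.contourArea);e=cv2.fitEllipse(c);print(e,(ray(f,*e[0],H)-ee).round(4))
E
python3 tt.py wrist4 .085
python3 -m pendant '[{"dx":0,"dy":0,"dz":-10,"wx":0,"wy":0,"wz":0},{"dx":0,"dy":0,"dz":-25,"wx":0,"wy":0,"wz":0},{"dx":0,"dy":0,"dz":-25,"wx":0,"wy":0,"wz":0},{"dx":0,"dy":0,"dz":-25,"wx":0,"wy":0,"wz":0},{"dx":0,"dy":0,"dz":-20,"wx":0,"wy":0,"wz":0},{"dx":0,"dy":0,"dz":-5,"wx":0,"wy":0,"wz":0},{"dx":0,"dy":0,"dz":0,"wx":0,"wy":0,"wz":0}]'
python3 snap.py wrist 5; python3 tt.py wrist5 .195
```

```text
16620 [ 0.48253641 -0.27094648  0.08500187] [0.05962634 0.05254143 0.0119779 ] 0.08360022099158936 minus ee [-0.0004  0.0012  0.0334]
((274.2643127441406, 311.4211120605469), (131.59934997558594, 163.5908660888672), 89.70682525634766) [-0.0003  0.0039  0.0334]
time: 5.6
ee_pos: [0.4829, -0.2721, 0.1622]
tool_rot: [179.9, -0.2, 3.5]
force: [0.2, 0.7, -1.4]
width: 0.0515
5.65 [ 0.48243503 -0.2717944   0.16072911] [ 1.79963583e+02 -5.28250275e-02  3.48989238e+00] [-3.6230e+01  2.7190e+01  1.0392e+02  1.0000e-02  4.8830e+01 -3.9730e+01] [-0.04876661 -0.02897749 -0.01755587] 0.05134372188855047
16614 [ 0.48228287 -0.27095277  0.1949966 ] [0.06006172 0.05235681 0.0119918 ] 0.19414445760444904 minus ee [-0.0002  0.0008  0.0343]
((274.5687561035156, 310.97381591796875), (132.5113525390625, 163.24180603027344), 89.59950256347656) [0.0003 0.0034 0.0343]
```

View pics/wrist5.png

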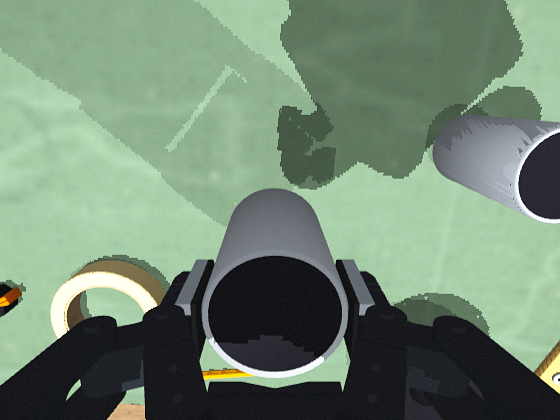

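```bash
python3 -m pendant '[{"dx":3.5,"dy":-16.2,"dz":0,"wx":0,"wy":0,"wz":0},{"dx":7,"dy":-32.4,"dz":0,"wx":0,"wy":0,"wz":0},{"dx":7,"dy":-32.4,"dz":0,"wx":0,"wy":0,"wz":0},{"dx":7,"dy":-32.4,"dz":0,"wx":0,"wy":0,"wz":0},{"dx":7,"dy":-32.4,"dz":0,"wx":0,"wy":0,"wz":0},{"dx":7,"dy":-32.4,"dz":0,"wx":0,"wy":0,"wz":0},{"dx":7,"dy":-32.4,"dz":0,"wx":0,"wy":0,"wz":0},{"dx":7,"dy":-32.4,"dz":0,"wx":0,"wy":0,"wz":0},{"dx":7,"dy":-32.4,"dz":0,"wx":0,"wy":0,"wz":0},{"dx":7,"dy":-32.4,"dz":0,"wx":0,"wy":0,"wz":0},{"dx":3.5,"dy":-16.2,"dz":0,"wx":0,"wy":0,"wz":0},{"dx":0,"dy":0,"dz":0,"wx":0,"wy":0,"wz":0},{"dx":0,"dy":0,"dz":0,"wx":0,"wy":0,"wz":0},{"dx":0,"dy":0,"dz":0,"wx":0,"wy":0,"wz":0}]'
python3 snap.py wrist 6; python3 snap.py side 6; python3 vise.py wrist6 side6; python3 tt.py wrist6 .195
```

```text
time: 6.82
ee_pos: [0.5322, 0.0554, 0.1594]
tool_rot: [-180.0, 0.1, 3.5]
force: [0.8, -0.6, -1.6]
width: 0.0512
6.8667 [0.53229545 0.0550284  0.15963813] [-1.79994858e+02  6.92058999e-02  3.44874387e+00] [ -1.17  26.   106.46  -0.    47.61  -4.62] [-0.02305436  0.02000331 -0.02583979] 0.051351049833554756
6.9167 [0.53240689 0.05486218 0.15982854] [-1.79997412e+02  4.96844912e-02  3.42491777e+00] [ -1.19  25.99 106.45  -0.    47.61  -4.61] [-0.03016102  0.02005147 -0.04052924] 0.05143666357055669
wrist6 knob [0.5274 0.1626 0.101 ] axes px 70.44709777832031 86.10910034179688 centroid [0.5274 0.1624 0.101 ] medz 0.10035826341812756
bed rect ((530.455810546875, 101.74613952636719), (92.29125213623047, 186.4927978515625), 3.0162558555603027)
jaw top [0.53   0.1162 0.0447] [0.5291 0.1154 0.0443] [0.0557 0.0476 0.0054]
side6 knob [0.5231 0.1605 0.101 ] axes px 8.825291633605957 15.50529956817627 centroid [0.5231 0.1606 0.101 ] medz 0.10085430829686448
bed rect ((529.2431030273438, 89.8365249633789), (94.51109313964844, 207.12269592285156), 2.509605884552002)
jaw top [0.5272 0.1133 0.045 ] [0.5249 0.1127 0.0449] [0.0563 0.0533 0.0059]
16717 [0.53155465 0.05634031 0.19498837] [0.05863139 0.05210584 0.01197306] 0.19141257373528983 minus ee [-0.0009  0.0015  0.0352]
((274.326904296875, 313.07513427734375), (128.89080810546875, 167.8982696533203), 89.81925964355469) [-0.0004  0.0052  0.0352]
```

View pics/wrist6.png

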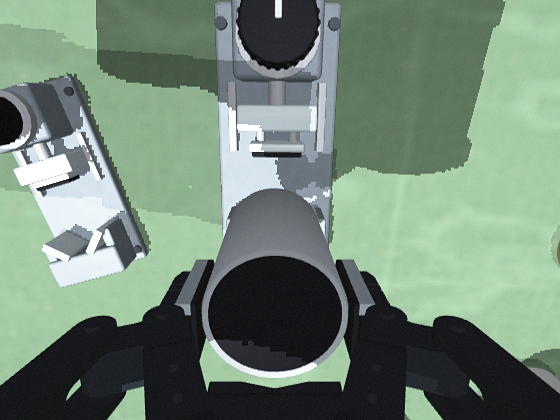

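View pics/side6.png

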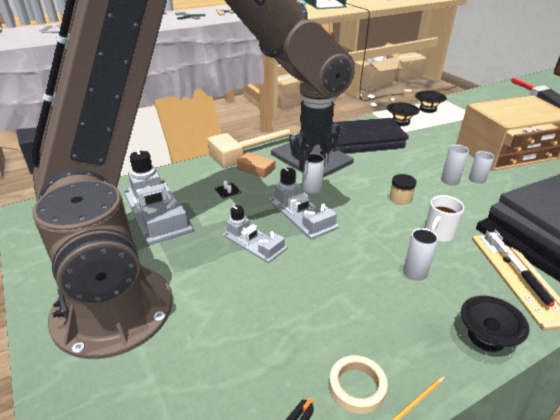

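```bash
python3 - <<'E'
from h import *
for n,u in(("wrist2",275),("wrist2",265),("wrist6",265),("wrist6",290)):
    f=load(n);W=pts(f)
    r0=(185,212) if n=="wrist2" else (135,172)
    print(n,[(v,*W[v,u,1:].round(4),f["frame"][v,u].tolist()) for v in range(*r0,2)])
f=load("wrist2");W=pts(f)
# V jaw faces: fit planes
X,Y,Z=W[...,0],W[...,1],W[...,2]
v=(X>.49)&(X<.58)&(Y>-.015)&(Y<.05)&(Z>.046)&(Z<.056)
m=np.zeros_like(X,np.uint8);m[v]=255
print(W[v].min(0),W[v].max(0))
for x in np.arange(.495,.58,.005):
    s=v&(abs(X-x)<.002); print(round(x,3),s.sum(),Y[s].max().round(4) if s.any() else None)
E
```

```text
wrist2 [(185, np.float64(0.0974), np.float64(0.0122), [95, 90, 82]), (187, np.float64(0.0977), np.float64(0.0221), [108, 107, 100]), (189, np.float64(0.0977), np.float64(0.0305), [106, 104, 94]), (191, np.float64(0.0975), np.float64(0.0375), [138, 131, 121]), (193, np.float64(0.0964), np.float64(0.0406), [255, 255, 251]), (195, np.float64(0.0949), np.float64(0.0423), [254, 254, 252]), (197, np.float64(0.0925), np.float64(0.0408), [247, 242, 230]), (199, np.float64(0.0906), np.float64(0.041), [32, 35, 29]), (201, np.float64(0.0882), np.float64(0.0398), [144, 133, 120]), (203, np.float64(0.078), np.float64(0.0115), [227, 214, 200]), (205, np.float64(0.0759), np.float64(0.0118), [228, 216, 202]), (207, np.float64(0.0734), np.float64(0.0106), [229, 217, 204]), (209, np.float64(0.0712), np.float64(0.0109), [225, 212, 199]), (211, np.float64(0.0692), np.float64(0.0113), [227, 217, 202])]
wrist2 [(185, np.float64(0.1012), np.float64(0.0307), [80, 76, 72]), (187, np.float64(0.0992), np.float64(0.0305), [83, 78, 77]), (189, np.float64(0.0974), np.float64(0.0313), [98, 95, 86]), (191, np.float
[... 2758 characters left out ...]
loat64(0.0107), [125, 118, 108]), (163, np.float64(0.0793), np.float64(0.0109), [121, 115, 103]), (165, np.float64(0.0777), np.float64(0.0108), [129, 121, 110]), (167, np.float64(0.076), np.float64(0.0106), [127, 119, 107]), (169, np.float64(0.0742), np.float64(0.0097), [125, 116, 108]), (171, np.float64(0.0728), np.float64(0.0111), [126, 117, 107])]
[ 0.49687228 -0.00694902  0.04600488] [0.57344221 0.04743494 0.0544154 ]
0.495 3 0.0184
0.5 129 0.0407
0.505 161 0.044
0.51 163 0.0423
0.515 162 0.0374
0.52 141 0.0331
0.525 119 0.0284
0.53 110 0.0246
0.535 113 0.0245
0.54 108 0.0244
0.545 129 0.0312
0.55 149 0.0368
0.555 170 0.0432
0.56 165 0.0474
0.565 143 0.0461
0.57 118 0.0411
0.575 4 0.0042
```

Nose face at y≈0.0877. The V faces intersect so that the seat is (0.533, 0.055), matching the knob-based estimate. The free gap is about 6.7 mm. Aim for a tube centre of (0.533, 0.0572), with a fine correction and a slow descent.

```bash
python3 -m pendant '[{"dx":0.7,"dy":-1.3,"dz":0,"wx":0,"wy":0,"wz":0},{"dx":0,"dy":0,"dz":20,"wx":0,"wy":0,"wz":0},{"dx":0,"dy":0,"dz":20,"wx":0,"wy":0,"wz":0},{"dx":0,"dy":0,"dz":20,"wx":0,"wy":0,"wz":0},{"dx":0,"dy":0,"dz":14,"wx":0,"wy":0,"wz":0},{"dx":0,"dy":0,"dz":8,"wx":0,"wy":0,"wz":0},{"dx":0,"dy":0,"dz":4,"wx":0,"wy":0,"wz":0},{"dx":0,"dy":0,"dz":0,"wx":0,"wy":0,"wz":0},{"dx":0,"dy":0,"dz":0,"wx":0,"wy":0,"wz":0}]'; python3 -c '
from workcell import r
s=r.get_state();print(s["ee_pos"],s["force"],s["wrist_torque"])'
```

```text
time: 7.67
ee_pos: [0.5336, 0.057, 0.0748]
tool_rot: [-180.0, -0.0, 3.5]
force: [-0.0, -0.2, -1.2]
width: 0.0511
[0.53355867 0.05702189 0.07480816] [-0.04030321 -0.22803232 -1.19603582] [ 0.01703607 -0.02582428  0.00869151]
```

```bash
python3 -m pendant '[{"dx":-0.4,"dy":0.6,"dz":2,"wx":0,"wy":0,"wz":0},{"dx":0,"dy":0,"dz":2,"wx":0,"wy":0,"wz":0},{"dx":0,"dy":0,"dz":2,"wx":0,"wy":0,"wz":0},{"dx":0,"dy":0,"dz":2,"wx":0,"wy":0,"wz":0},{"dx":0,"dy":0,"dz":0,"wx":0,"wy":0,"wz":0},{"dx":0,"dy":0,"dz":0,"wx":0,"wy":0,"wz":0}]';python3 -m pendant '[{"dx":0,"dy":0,"dz":1,"wx":0,"wy":0,"wz":0},{"dx":0,"dy":0,"dz":0,"wx":0,"wy":0,"wz":0},{"dx":0,"dy":0,"dz":0,"wx":0,"wy":0,"wz":0}]'
python3 -m pendant '[{"dx":0,"dy":0,"dz":1,"wx":0,"wy":0,"wz":0},{"dx":0,"dy":0,"dz":0,"wx":0,"wy":0,"wz":0},{"dx":0,"dy":0,"dz":0,"wx":0,"wy":0,"wz":0}]'
```

```text
time: 8.17
ee_pos: [0.5328, 0.0566, 0.0662]
tool_rot: [-180.0, 0.0, 3.5]
force: [-0.2, -0.5, -0.9]
width: 0.051
time: 8.42
ee_pos: [0.5329, 0.0566, 0.0653]
tool_rot: [-180.0, -0.0, 3.5]
force: [-0.0, 0.2, -1.0]
width: 0.0514
time: 8.67
ee_pos: [0.5329, 0.0566, 0.0642]
tool_rot: [-180.0, 0.0, 3.5]
force: [0.5, 0.0, -0.6]
width: 0.0513
```

```bash
python3 -m pendant '[{"dx":0,"dy":0,"dz":0.6,"wx":0,"wy":0,"wz":0},{"dx":0,"dy":0,"dz":0,"wx":0,"wy":0,"wz":0},{"dx":0,"dy":0,"dz":0,"wx":0,"wy":0,"wz":0}]';python3 -m pendant '[{"dx":0,"dy":0,"dz":0.6,"wx":0,"wy":0,"wz":0},{"dx":0,"dy":0,"dz":0,"wx":0,"wy":0,"wz":0},{"dx":0,"dy":0,"dz":0,"wx":0,"wy":0,"wz":0}]'
```

```text
time: 8.92
ee_pos: [0.5329, 0.0566, 0.0637]
tool_rot: [-180.0, -0.0, 3.5]
force: [0.6, 0.4, -0.6]
width: 0.0512
time: 9.17
ee_pos: [0.5329, 0.0566, 0.0636]
tool_rot: [-180.0, -0.0, 3.5]
force: [-2.8, -0.9, 6.7]
width: 0.0512
```

Contact is at z=0.0636, as predicted, with 7 N. Opening now.

```bash
python3 -m pendant '[{"dx":0,"dy":0,"dz":0,"wx":0,"wy":0,"wz":0},{"dx":0,"dy":0,"dz":0,"wx":0,"wy":0,"wz":0},{"dx":0,"dy":0,"dz":0,"wx":0,"wy":0,"wz":0},{"dx":0,"dy":0,"dz":0,"wx":0,"wy":0,"wz":0},{"dx":0,"dy":0,"dz":0,"wx":0,"wy":0,"wz":0},{"dx":0,"dy":0,"dz":0,"wx":0,"wy":0,"wz":0},{"dx":0,"dy":0,"dz":0,"wx":0,"wy":0,"wz":0}]' 0; python3 snap.py wrist 7; python3 snap.py side 7; python3 tt.py wrist7 .097
```

```text
time: 9.75
ee_pos: [0.5329, 0.0566, 0.063]
tool_rot: [-180.0, 0.0, 3.5]
force: [0.1, 1.0, 0.6]
width: 0.0855
9.8 [0.53287893 0.05656312 0.06304504] [-1.79995377e+02  2.94314882e-03  3.49527229e+00] [-1.0100e+00  3.4510e+01  1.1066e+02  1.0000e-02  3.4830e+01 -4.5100e+00] [-0.02611777  0.02097889  0.02716047] 0.08584522185790286
9.85 [0.53289602 0.0565654  0.06308541] [-1.79995297e+02 -2.33738316e-04  3.49659409e+00] [-1.0100e+00  3.4510e+01  1.1066e+02  1.0000e-02  3.4830e+01 -4.5100e+00] [ 0.00334611  0.01841919 -0.01827613] 0.08527458426319832
15658 [0.5325103  0.05764741 0.09450862] [0.0521645  0.052643   0.00700424] 0.09549996855848762 minus ee [-0.0004  0.0011  0.0314]
((273.1496276855469, 311.0580749511719), (134.07130432128906, 147.3813934326172), 90.38259887695312) [-0.0006  0.0043  0.0339]
```

View pics/wrist7.png

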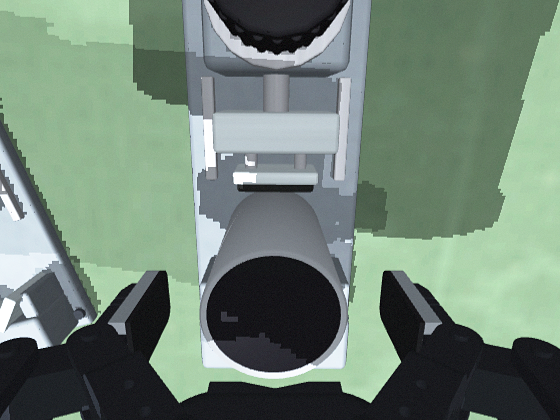

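The tube stands free on the bed at (0.5325, 0.0576). I'll lift, go over the knob and turn to yaw ≈ 93° for a full clockwise stroke.

```bash
python3 -m pendant '[{"dx":0,"dy":0,"dz":-10,"wx":0,"wy":0,"wz":0},{"dx":0,"dy":0,"dz":-25,"wx":0,"wy":0,"wz":0},{"dx":0,"dy":0,"dz":-30,"wx":0,"wy":0,"wz":0},{"dx":0,"dy":0,"dz":-35,"wx":0,"wy":0,"wz":0},{"dx":0.2,"dy":-27.5,"dz":0,"wx":0,"wy":0,"wz":0},{"dx":0.2,"dy":-27.5,"dz":0,"wx":0,"wy":0,"wz":0},{"dx":0.2,"dy":-27.5,"dz":0,"wx":0,"wy":0,"wz":0},{"dx":0.2,"dy":-27.5,"dz":0,"wx":0,"wy":0,"wz":0},{"dx":0,"dy":0,"dz":0,"wx":0,"wy":0,"wz":0},{"dx":0,"dy":0,"dz":0,"wx":0,"wy":0,"wz":0}]'
python3 snap.py wrist 8; python3 vise.py wrist8
python3 -m pendant '[{"dx":0,"dy":0,"dz":0,"wx":0,"wy":0,"wz":-0.121},{"dx":0,"dy":0,"dz":0,"wx":0,"wy":0,"wz":-0.121},{"dx":0,"dy":0,"dz":0,"wx":0,"wy":0,"wz":-0.121},{"dx":0,"dy":0,"dz":0,"wx":0,"wy":0,"wz":-0.121},{"dx":0,"dy":0,"dz":0,"wx":0,"wy":0,"wz":-0.121},{"dx":0,"dy":0,"dz":0,"wx":0,"wy":0,"wz":-0.121},{"dx":0,"dy":0,"dz":0,"wx":0,"wy":0,"wz":-0.121},{"dx":0,"dy":0,"dz":0,"wx":0,"wy":0,"wz":-0.121},{"dx":0,"dy":0,"dz":0,"wx":0,"wy":0,"wz":-0.121},{"dx":0,"dy":0,"dz":0,"wx":0,"wy":0,"wz":-0.121},{"dx":0,"dy":0,"dz":0,"wx":0,"wy":0,"wz":-0.121},{"dx":0,"dy":0,"dz":0,"wx":0,"wy":0,"wz":-0.121},{"dx":0,"dy":0,"dz":0,"wx":0,"wy":0,"wz":-0.121},{"dx":0,"dy":0,"dz":0,"wx":0,"wy":0,"wz":0},{"dx":0,"dy":0,"dz":0,"wx":0,"wy":0,"wz":0}]'
python3 snap.py wrist 9; python3 vise.py wrist9
```

```text
time: 10.68
ee_pos: [0.5267, 0.1675, 0.1638]
tool_rot: [-180.0, -0.0, 3.6]
force: [0.0, -0.7, -0.1]
width: 0.0852
10.7333 [0.52682856 0.16661763 0.16362516] [-1.79999385e+02 -2.14514581e-02  3.56506651e+00] [ 10.7   26.9  103.89  -0.    49.18   7.14] [ 0.05373817 -0.03563022  0.01672164] 0.08529871809283064
wrist8 knob [0.5269 0.1687 0.101 ] axes px 65.79251861572266 68.34295654296875 centroid [0.5269 0.1687 0.101 ] medz 0.10035961488942326
bed rect ((530.8973999023438, 92.9533920288086), (92.23909759521484, 205.44769287109375), 3.0458037853240967)
jaw top [0.5296 0.0945 0.045 ] [0.5301 0.1141 0.0445] [0.056  0.0631 0.006 ]
time: 11.98
ee_pos: [0.5271, 0.1655, 0.1633]
tool_rot: [180.0, -0.0, 93.3]
force: [0.6, 0.1, 0.1]
width: 0.0851
12.0333 [0.52708382 0.16570425 0.16328159] [ 1.79993388e+02 -2.86241452e-03  9.33182670e+01] [ 10.6   26.93 103.91   0.    49.15 -82.72] [ 0.00310935  0.04868872 -0.02098668] 0.08520618752265385
wrist9 knob [0.5251 0.1665 0.101 ] axes px 65.70945739746094 68.49699401855469 centroid [0.5251 0.1665 0.101 ] medz 0.10033679400420965
bed rect ((530.8323974609375, 93.1595458984375), (91.70541381835938, 205.10086059570312), 3.036907911300659)
jaw top [0.5295 0.0885 0.045 ] [0.5268 0.1148 0.0443] [0.056  0.0746 0.0059]
```

View pics/wrist8.png

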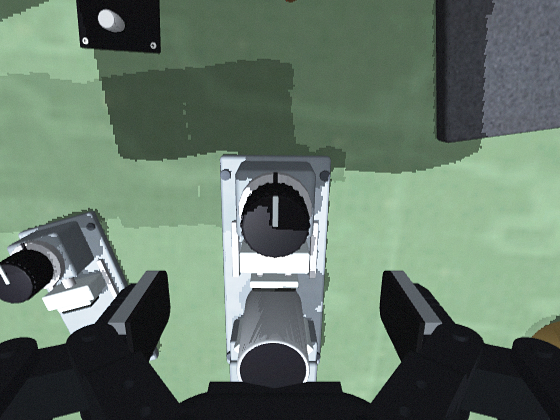

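View pics/wrist9.png

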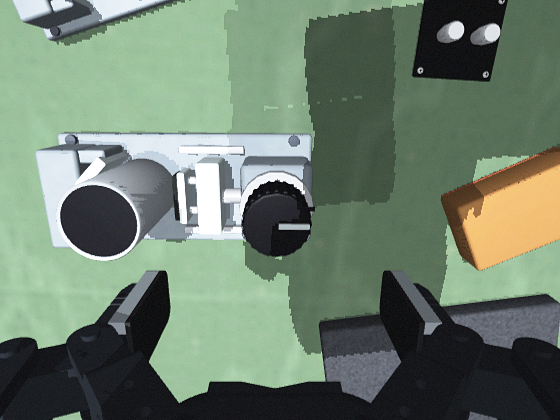

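The knob measures (0.526±0.001, 0.1675±0.001) from two opposed views, and the rib lies over the mark. Centring and going down to grip.

```bash
python3 -m pendant '[{"dx":1.3,"dy":-0.6,"dz":20,"wx":0,"wy":0,"wz":0},{"dx":0,"dy":0,"dz":25,"wx":0,"wy":0,"wz":0},{"dx":0,"dy":0,"dz":25,"wx":0,"wy":0,"wz":0},{"dx":0,"dy":0,"dz":15,"wx":0,"wy":0,"wz":0},{"dx":0,"dy":0,"dz":8,"wx":0,"wy":0,"wz":0},{"dx":0,"dy":0,"dz":0,"wx":0,"wy":0,"wz":0},{"dx":0,"dy":0,"dz":0,"wx":0,"wy":0,"wz":0}]'
python3 -m pendant '[{"dx":0,"dy":0,"dz":0,"wx":0,"wy":0,"wz":0},{"dx":0,"dy":0,"dz":0,"wx":0,"wy":0,"wz":0},{"dx":0,"dy":0,"dz":0,"wx":0,"wy":0,"wz":0},{"dx":0,"dy":0,"dz":0,"wx":0,"wy":0,"wz":0},{"dx":0,"dy":0,"dz":0,"wx":0,"wy":0,"wz":0},{"dx":0,"dy":0,"dz":0,"wx":0,"wy":0,"wz":0},{"dx":0,"dy":0,"dz":0,"wx":0,"wy":0,"wz":0},{"dx":0,"dy":0,"dz":0,"wx":0,"wy":0,"wz":0},{"dx":0,"dy":0,"dz":0,"wx":0,"wy":0,"wz":0}]' 0.7 40
python3 snap.py wrist 10
```

```text
time: 12.62
ee_pos: [0.5265, 0.1676, 0.0704]
tool_rot: [180.0, -0.0, 93.5]
force: [0.5, 0.0, -0.4]
width: 0.0859
time: 13.37
ee_pos: [0.5267, 0.1669, 0.0712]
tool_rot: [179.9, 0.0, 93.6]
force: [-1.3, -7.9, 9.1]
width: 0.0404
13.4167 [0.52665869 0.16690326 0.07118486] [1.79930308e+02 3.89782542e-02 9.36172199e+01] [ 1.0760e+01  3.4640e+01  1.0807e+02 -8.0000e-02  3.7230e+01 -8.2800e+01] [-1.28906549  0.21803231  0.01060222] 0.04029285624967304
```

View pics/wrist10.png

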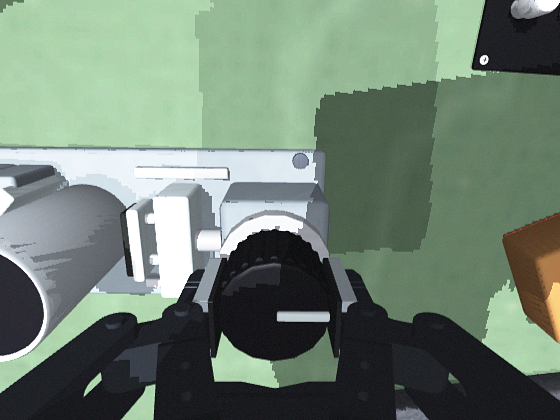

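```bash
cat > st.py <<'E'
from workcell import r
s=r.get_state();print("t",round(s["time"],2),"ee",s["ee_pos"].round(4),"yaw",s["tool_rot"][2].round(2),"F",s["force"].round(1),"M",s["wrist_torque"].round(3),"w",round(s["width"],4),"j6",s["joint_pos"][5].round(1))
E
python3 -m pendant '[{"dx":-0.7,"dy":0,"dz":0,"wx":0,"wy":0,"wz":0},{"dx":0,"dy":0,"dz":0,"wx":0,"wy":0,"wz":0},{"dx":0,"dy":0,"dz":0,"wx":0,"wy":0,"wz":0}]' - 70 >/dev/null; python3 st.py
python3 -m pendant '[{"dx":0,"dy":0,"dz":0,"wx":0,"wy":0,"wz":0.08},{"dx":0,"dy":0,"dz":0,"wx":0,"wy":0,"wz":0.08},{"dx":0,"dy":0,"dz":0,"wx":0,"wy":0,"wz":0.08},{"dx":0,"dy":0,"dz":0,"wx":0,"wy":0,"wz":0}]'>/dev/null; python3 st.py
python3 -m pendant '[{"dx":0,"dy":0,"dz":0,"wx":0,"wy":0,"wz":0.08},{"dx":0,"dy":0,"dz":0,"wx":0,"wy":0,"wz":0.08},{"dx":0,"dy":0,"dz":0,"wx":0,"wy":0,"wz":0.08},{"dx":0,"dy":0,"dz":0,"wx":0,"wy":0,"wz":0}]'>/dev/null; python3 st.py
```

```text
t 13.67 ee [0.5267 0.1668 0.0713] yaw 93.61 F [-2.1 -3.2 10.9] M [-0.389  0.374  0.025] w 0.0397 j6 -82.9
t 14.0 ee [0.5268 0.1669 0.0714] yaw 79.59 F [-2.8 -2.5  9.9] M [-0.316  0.291  0.106] w 0.04 j6 -68.8
t 14.33 ee [0.5268 0.1669 0.0713] yaw 65.84 F [-1.8 -3.1 10.5] M [-0.235  0.219  0.031] w 0.0401 j6 -55.1
```

```bash
python3 -m pendant '[{"dx":0,"dy":0,"dz":0,"wx":0,"wy":0,"wz":0.08},{"dx":0,"dy":0,"dz":0,"wx":0,"wy":0,"wz":0.08}]'>/dev/null; python3 st.py
python3 -m pendant '[{"dx":0,"dy":0,"dz":0,"wx":0,"wy":0,"wz":0.08}]'>/dev/null; python3 st.py
python3 -m pendant '[{"dx":0,"dy":0,"dz":0,"wx":0,"wy":0,"wz":0.08}]'>/dev/null; python3 st.py
python3 -m pendant '[{"dx":0,"dy":0,"dz":0,"wx":0,"wy":0,"wz":0.08}]'>/dev/null; python3 st.py
python3 snap.py wrist 11
```

```text
t 14.5 ee [0.5268 0.1669 0.0714] yaw 56.78 F [-1.3 -0.9  9.3] M [-0.229  0.241  0.165] w 0.0397 j6 -46.0
t 14.58 ee [0.5269 0.1669 0.0713] yaw 52.16 F [-1.7 -1.4  9.9] M [-0.154  0.204  0.165] w 0.0399 j6 -41.4
t 14.67 ee [0.5269 0.1669 0.0713] yaw 47.57 F [-1.2 -2.2 10.8] M [-0.233  0.142  0.191] w 0.0395 j6 -36.8
t 14.75 ee [0.5269 0.167  0.0713] yaw 42.99 F [-2.  -2.1  9.4] M [-0.205  0.133  0.132] w 0.0397 j6 -32.2
14.8 [0.52691356 0.16697518 0.07135476] [ 1.79926026e+02 -9.95686182e-02  4.26455945e+01] [ 1.0740e+01  3.4620e+01  1.0807e+02 -2.0000e-02  3.7190e+01 -3.1890e+01] [-0.23451228  0.19001593  0.07379027] 0.04012784107563376
```

View pics/wrist11.png

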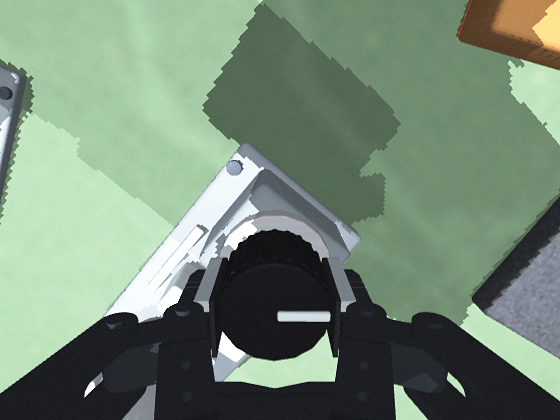

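The rib stays at (303,316) relative to the fingers, so there's no slip. It has turned 0.89 rad at a running torque of about 0.16 N m. Continuing in small steps.

```bash
for i in 1; do python3 -m pendant '[{"dx":0,"dy":0,"dz":0,"wx":0,"wy":0,"wz":0.06}]'>/dev/null; python3 st.py
python3 -m pendant '[{"dx":0,"dy":0,"dz":0,"wx":0,"wy":0,"wz":0.06}]'>/dev/null; python3 st.py
python3 -m pendant '[{"dx":0,"dy":0,"dz":0,"wx":0,"wy":0,"wz":0.06}]'>/dev/null; python3 st.py
python3 -m pendant '[{"dx":0,"dy":0,"dz":0,"wx":0,"wy":0,"wz":0.06}]'>/dev/null; python3 st.py
python3 -m pendant '[{"dx":0,"dy":0,"dz":0,"wx":0,"wy":0,"wz":0.06}]'>/dev/null; python3 st.py; done
```

```text
t 14.88 ee [0.5269 0.1669 0.0714] yaw 39.75 F [-1.8 -1.3  9.7] M [-0.207  0.142  0.244] w 0.04 j6 -29.0
t 14.97 ee [0.5269 0.167  0.0713] yaw 36.2 F [-0.9 -2.3  9.5] M [-0.24   0.054  0.222] w 0.0396 j6 -25.4
t 15.05 ee [0.527  0.167  0.0713] yaw 32.75 F [-1.8 -1.1 10. ] M [-0.209  0.078  0.286] w 0.0401 j6 -22.0
t 15.13 ee [0.527  0.167  0.0713] yaw 29.32 F [-0.7 -1.9  9.8] M [-0.213  0.081  0.361] w 0.0401 j6 -18.6
t 15.22 ee [0.527  0.167  0.0714] yaw 25.88 F [-1.7 -2.   9.1] M [-0.194  0.052  0.381] w 0.0398 j6 -15.1
```

The torque is climbing, so the nose is pressing. A click is expected near yaw 5 to 8°.

```bash
python3 -m pendant '[{"dx":0,"dy":0,"dz":0,"wx":0,"wy":0,"wz":0.06}]'>/dev/null; python3 st.py
python3 -m pendant '[{"dx":0,"dy":0,"dz":0,"wx":0,"wy":0,"wz":0.06}]'>/dev/null; python3 st.py
python3 -m pendant '[{"dx":0,"dy":0,"dz":0,"wx":0,"wy":0,"wz":0.05}]'>/dev/null; python3 st.py
python3 -m pendant '[{"dx":0,"dy":0,"dz":0,"wx":0,"wy":0,"wz":0.05}]'>/dev/null; python3 st.py
```

```text
t 15.3 ee [0.527  0.167  0.0713] yaw 22.45 F [-1.  -1.   8.5] M [-0.154  0.101  0.441] w 0.0404 j6 -11.7
t 15.38 ee [0.527  0.167  0.0714] yaw 19.02 F [-0.9 -2.   8.2] M [-0.244  0.043  0.476] w 0.0399 j6 -8.3
t 15.47 ee [0.527  0.167  0.0714] yaw 16.15 F [-0.4 -2.   8.7] M [-0.211 -0.006  0.53 ] w 0.0399 j6 -5.4
t 15.55 ee [0.5271 0.167  0.0714] yaw 13.33 F [-0.7 -0.9  8.4] M [-0.163 -0.01   0.529] w 0.0399 j6 -2.6
```

```bash
python3 -m pendant '[{"dx":0,"dy":0,"dz":0,"wx":0,"wy":0,"wz":0.05}]'>/dev/null; python3 st.py
python3 -m pendant '[{"dx":0,"dy":0,"dz":0,"wx":0,"wy":0,"wz":0.05}]'>/dev/null; python3 st.py
```

```text
t 15.63 ee [0.5271 0.167  0.0714] yaw 10.47 F [-1.  -1.   9.1] M [-0.242  0.     0.51 ] w 0.0402 j6 0.3
t 15.72 ee [0.5271 0.167  0.0713] yaw 7.61 F [ 0.1 -1.2  8.6] M [-0.308 -0.016  0.641] w 0.0401 j6 3.2
```

```bash
python3 -m pendant '[{"dx":0,"dy":0,"dz":0,"wx":0,"wy":0,"wz":0.04}]'>/dev/null; python3 st.py; python3 snap.py wrist 12;python3 st.py
```

```text
t 15.8 ee [0.5271 0.167  0.0714] yaw 5.31 F [ 0.5 -1.2  8.7] M [-0.303  0.005  0.593] w 0.0396 j6 5.5
15.85 [0.52710953 0.16697715 0.07136601] [ 1.79989547e+02 -1.53225134e-01  5.15929028e+00] [ 1.0740e+01  3.4630e+01  1.0806e+02 -4.0000e-02  3.7170e+01  5.6200e+00] [-0.29208391 -0.02253963  0.56451631] 0.03971219974717115
t 15.85 ee [0.5271 0.167  0.0714] yaw 5.16 F [-0.5 -1.6  9.1] M [-0.292 -0.023  0.565] w 0.0397 j6 5.6
```

View pics/wrist12.png

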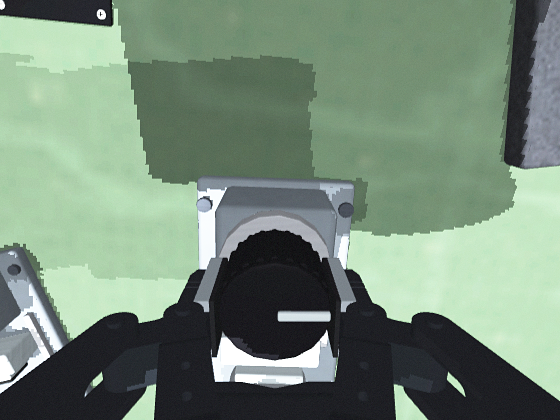

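No slip so far. The torque is near the limit, so the steps get finer.

```bash
python3 -m pendant '[{"dx":0,"dy":0,"dz":0,"wx":0,"wy":0,"wz":0.04}]'>/dev/null; python3 st.py
python3 -m pendant '[{"dx":0,"dy":0,"dz":0,"wx":0,"wy":0,"wz":0.04}]'>/dev/null; python3 st.py
```

```text
t 15.93 ee [0.5271 0.167  0.0714] yaw 3.16 F [-0.5 -1.7 10.1] M [-0.304 -0.062  0.687] w 0.0399 j6 7.6
t 16.02 ee [0.5272 0.167  0.0714] yaw 0.77 F [-0.9 -2.9  9.4] M [-0.341 -0.017  0.383] w 0.0397 j6 10.0
```

```bash
python3 -m pendant '[{"dx":0,"dy":0,"dz":0,"wx":0,"wy":0,"wz":0.04}]'>/dev/null; python3 st.py
python3 -m pendant '[{"dx":0,"dy":0,"dz":0,"wx":0,"wy":0,"wz":0.04}]'>/dev/null; python3 st.py
```

```text
t 16.1 ee [0.5271 0.167  0.0714] yaw -1.56 F [-0.1 -1.6  9.2] M [-0.301 -0.092  0.216] w 0.0401 j6 12.3
t 16.18 ee [0.5272 0.1669 0.0714] yaw -3.87 F [-0.1 -2.1 11.1] M [-0.31  -0.04   0.119] w 0.0399 j6 14.6
```

The torque fell from 0.69 to 0.12, so the click is under way. A few more small steps will reach the bottom of the detent.

```bash
python3 -m pendant '[{"dx":0,"dy":0,"dz":0,"wx":0,"wy":0,"wz":0.04}]'>/dev/null; python3 st.py
python3 -m pendant '[{"dx":0,"dy":0,"dz":0,"wx":0,"wy":0,"wz":0.04}]'>/dev/null; python3 st.py
```

```text
t 16.27 ee [0.5272 0.1669 0.0714] yaw -6.14 F [ 0.2 -0.4  9.2] M [-0.356 -0.062  0.498] w 0.04 j6 16.9
t 16.35 ee [0.5271 0.1669 0.0713] yaw -8.41 F [-0.  -1.9  7.8] M [-0.362 -0.114  0.592] w 0.0398 j6 19.2
```

```bash
python3 snap.py wrist 13; python3 - <<'E'
import cv2
im=cv2.imread("pics/wrist13.png")[150:400,160:390];cv2.imwrite("pics/w13c.png",cv2.resize(im,None,fx=2.4,fy=2.4,interpolation=cv2.INTER_CUBIC))
E
```

```text
16.4 [0.52719255 0.16696084 0.07137108] [-1.79973576e+02 -1.60479207e-01 -8.58261934e+00] [ 1.0740e+01  3.4630e+01  1.0805e+02 -5.0000e-02  3.7160e+01  1.9360e+01] [-0.29498463 -0.12532022  0.47597181] 0.040394498695771226
```

View pics/w13c.png

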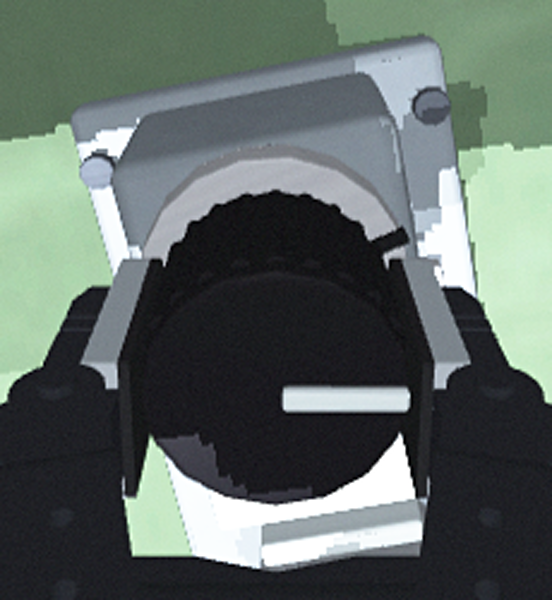

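```bash
python3 - <<'E'
from h import *
f=load("wrist13")
# crop->px
m=(160+390/2.4,150+242/2.4); a=ray(f,*m,.065)
r1=(160+285/2.4,150+399/2.4);r2=(160+408/2.4,150+399/2.4)
p,q=ray(f,*r1,.101),ray(f,*r2,.101)
c=np.array([.527,.167])
am=np.degrees(np.arctan2(*(a[:2]-c)[::-1]));ar=np.degrees(np.arctan2(*(q-p)[:2][::-1]))
print("mark",a,am,np.hypot(*(a[:2]-c)),"rib",p,q,ar,"lead",am-ar)
E
```

```text
mark [0.54975942 0.1726241  0.065     ] 13.880340911978553 0.023444015107379115 rib [0.52861    0.16616976 0.101     ] [0.54677502 0.16344224 0.101     ] -8.539283781326876 lead 22.41962469330543
```

The rib leads the mark by about 22°, which is one full click. I'll unwind slightly to relieve the grip, then let go.

```bash
python3 -m pendant '[{"dx":0,"dy":0,"dz":0,"wx":0,"wy":0,"wz":-0.04},{"dx":0,"dy":0,"dz":0,"wx":0,"wy":0,"wz":0}]'>/dev/null; python3 st.py
python3 -m pendant '[{"dx":0,"dy":0,"dz":0,"wx":0,"wy":0,"wz":0},{"dx":0,"dy":0,"dz":0,"wx":0,"wy":0,"wz":0},{"dx":0,"dy":0,"dz":0,"wx":0,"wy":0,"wz":0},{"dx":0,"dy":0,"dz":0,"wx":0,"wy":0,"wz":0},{"dx":0,"dy":0,"dz":0,"wx":0,"wy":0,"wz":0},{"dx":0,"dy":0,"dz":0,"wx":0,"wy":0,"wz":0},{"dx":0,"dy":0,"dz":0,"wx":0,"wy":0,"wz":0}]' 0
python3 -m pendant '[{"dx":0,"dy":0,"dz":-10,"wx":0,"wy":0,"wz":0},{"dx":0,"dy":0,"dz":-25,"wx":0,"wy":0,"wz":0},{"dx":0,"dy":0,"dz":-30,"wx":0,"wy":0,"wz":0},{"dx":0,"dy":0,"dz":-35,"wx":0,"wy":0,"wz":0},{"dx":0,"dy":10,"dz":-30,"wx":0,"wy":0,"wz":0},{"dx":0,"dy":0,"dz":0,"wx":0,"wy":0,"wz":0},{"dx":0,"dy":0,"dz":0,"wx":0,"wy":0,"wz":0},{"dx":0,"dy":0,"dz":0,"wx":0,"wy":0,"wz":0}]'
python3 snap.py wrist 14; python3 snap.py side 14; python3 - <<'E'
import cv2
im=cv2.imread("pics/wrist14.png")[130:400,190:390];cv2.imwrite("pics/w14c.png",cv2.resize(im,None,fx=2.2,fy=2.2,interpolation=cv2.INTER_CUBIC))
E
```

```text
t 16.57 ee [0.5272 0.167  0.0713] yaw -5.91 F [-0.9 -1.4  8.4] M [-0.341 -0.085  0.244] w 0.0403 j6 16.7
time: 17.15
ee_pos: [0.5263, 0.167, 0.07]
tool_rot: [-180.0, 0.0, -6.1]
force: [-0.6, 0.1, 0.5]
width: 0.0857
time: 17.82
ee_pos: [0.5249, 0.1569, 0.2001]
tool_rot: [-180.0, 0.0, -6.1]
force: [-0.0, 0.1, 0.0]
width: 0.0854
17.8667 [0.5248193  0.1570067  0.19948726] [ 1.79988449e+02  6.81145766e-02 -6.07880656e+00] [9.7400e+00 2.3980e+01 1.0234e+02 1.0000e-02 5.3750e+01 1.5820e+01] [-0.06568662  0.02896268  0.00803789] 0.08523836650161883
17.9167 [0.52478352 0.15703697 0.19915989] [ 1.79976932e+02  1.03823525e-01 -6.07250113e+00] [9.7500e+00 2.4020e+01 1.0234e+02 1.0000e-02 5.3750e+01 1.5810e+01] [-0.00039871  0.03506166 -0.02528628] 0.08537205716517698
```

View pics/w14c.png

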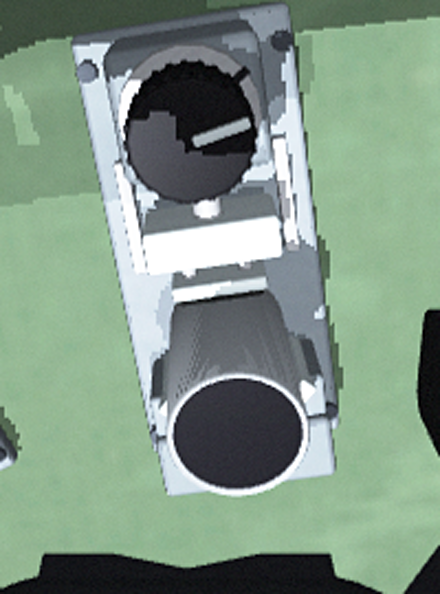

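View pics/side14.png

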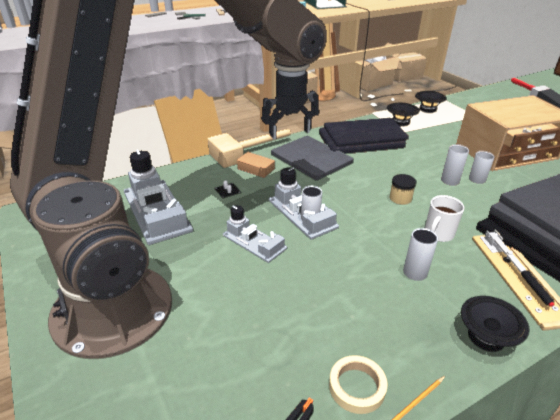

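```bash
python3 - <<'E'
from h import *
f=load("wrist14");W=pts(f)
P=lambda x,y:(190+x/2.2,130+y/2.2)
a=ray(f,*P(242,74),.065);p=ray(f,*P(195,143),.101);q=ray(f,*P(249,123),.101)
c=np.array([.5265,.1672])
am=np.degrees(np.arctan2(*(a[:2]-c)[::-1]));ar=np.degrees(np.arctan2(*(q-p)[:2][::-1]))
print("mark",a.round(4),am,np.hypot(*(a[:2]-c)),"rib",ar,"lead",am-ar,p.round(4))
m=(np.hypot(W[...,0]-.533,W[...,1]-.055)<.04)&(abs(W[...,2]-.097)<.006);q=W[m];print("tube",(q.min(0)+q.max(0))/2,np.ptp(q,axis=0),np.median(q[:,2]))
A=np.c_[q[:,:2],np.ones(len(q))];print("top tilt deg",np.degrees(np.linalg.lstsq(A,q[:,2],rcond=None)[0][:2]))
s=load("side14");W=pts(s);m=(np.hypot(W[...,0]-.64,W[...,1]+.23)<.05)&(abs(W[...,2]-.11)<.006);q=W[m];print("tall",(q.min(0)+q.max(0))/2)
E
```

```text
mark [0.5473 0.1799 0.065 ] 31.398537262784213 0.02431291483605471 rib 14.881726384046917 lead 16.516810878737296 [0.5289 0.1663 0.101 ]
tube [0.53268081 0.05566276 0.09441754] [0.05140815 0.05179367 0.00680968] 0.09554121392963602
top tilt deg [-0.07817627 -0.75297935]
tall [ 0.63954882 -0.23108443  0.10816517]
```

The lead measures 16.5° from hand-picked pixels, too close to the 15° limit. I'll refine it with masks and check the method on the start pictures, where the lead is 0.

```bash
cat > lead.py <<'E'
from h import *
import sys
def lead(n,dbg=True):
    f=load(n);W=pts(f);im=f["frame"].astype(int);g=im.max(2);X,Y,Z=W[...,0],W[...,1],W[...,2]
    near=(abs(X-.526)<.028)&(abs(Y-.167)<.028)
    top=near&(Z>.0965)&(Z<.107)&(np.hypot(X-.526,Y-.1675)<.024)
    m=top.astype(np.uint8);k,l,st,ce=cv2.connectedComponentsWithStats(m);m=l==1+st[1:,4].argmax()
    c=max(cv2.findContours(m.astype(np.uint8),0,cv2.CHAIN_APPROX_NONE)[0],key=cv2.contourArea)
    (u,v),_,_=cv2.fitEllipse(c);kc=ray(f,u,v,.101)[:2]
    er=cv2.erode(m.astype(np.uint8),np.ones((5,5)))>0
    rib=(er&(im.min(2)>125)).astype(np.uint8);k,l,st,ce=cv2.connectedComponentsWithStats(rib);i=1+st[1:,4].argmax()
    vs,us=np.nonzero(l==i);R=np.array([ray(f,a,b,.103)[:2] for a,b in zip(us,vs)])
    d=np.linalg.svd(R-R.mean(0))[2][0];d*=np.sign(d@(R.mean(0)-kc));ar=np.degrees(np.arctan2(d[1],d[0]))
    arc=np.degrees(np.arctan2(*(R.mean(0)-kc)[::-1]))
    # collar top pixels: radius 22.3..26 at z .065
    vv,uu=np.mgrid[:420,:560];D=np.stack([(uu-f["cx"])/f["fx"],(vv-f["cy"])/f["fy"],np.ones_like(uu,float)],-1)@f["T"][:3,:3].T;o=f["T"][:3,3]
    C=o+D*((.065-o[2])/D[...,2])[...,None]
    rr=np.hypot(C[...,0]-kc[0],C[...,1]-kc[1])
    mk=((rr>.021)&(rr<.0275)&(abs(Z-.065)<.006)&(g<70)).astype(np.uint8)
    k,l,st,ce=cv2.connectedComponentsWithStats(mk)
    for i in range(1,k):
        if st[i,4]>=4:
            q=C[l==i][:,:2].mean(0);am=np.degrees(np.arctan2(*(q-kc)[::-1]));print(n,"kc",kc.round(4),"rib pca",ar.round(1),"rib ctr",arc.round(1),"mark",am.round(1),st[i,4],"r",np.hypot(*(q-kc)).round(4),"lead",(am-ar).round(1),(am-arc).round(1),"n",len(R))
for n in sys.argv[1:]:lead(n)
E
python3 lead.py wrist2 wrist8 wrist9 wrist14
```

```text
wrist2 kc [0.527  0.1671] rib pca 93.4 rib ctr 94.6 mark 93.8 25 r 0.0236 lead 0.4 -0.8 n 90
wrist8 kc [0.5269 0.1684] rib pca 93.6 rib ctr 92.9 mark 93.3 26 r 0.0231 lead -0.3 0.4 n 150
wrist9 kc [0.5254 0.1665] rib pca 93.2 rib ctr 87.2 mark 89.4 25 r 0.0248 lead -3.8 2.2 n 155
wrist14 kc [0.5272 0.1679] rib pca 15.7 rib ctr 9.4 mark 32.0 27 r 0.0235 lead 16.3 22.7 n 118
```

The picture with the mark sideways (wrist9) reads -3.8° where it should be 0, while those with the mark pointing up (wrist2, wrist8) read within 0.5°. I'll turn the camera so the mark points up and measure again.

```bash
python3 -m pendant '[{"dx":0,"dy":-10,"dz":0,"wx":0,"wy":0,"wz":0.115},{"dx":0,"dy":0,"dz":0,"wx":0,"wy":0,"wz":0.115},{"dx":0,"dy":0,"dz":0,"wx":0,"wy":0,"wz":0.115},{"dx":0,"dy":0,"dz":0,"wx":0,"wy":0,"wz":0.115},{"dx":0,"dy":0,"dz":0,"wx":0,"wy":0,"wz":0.115},{"dx":0,"dy":0,"dz":0,"wx":0,"wy":0,"wz":0.115},{"dx":0,"dy":0,"dz":0,"wx":0,"wy":0,"wz":0.115},{"dx":0,"dy":0,"dz":0,"wx":0,"wy":0,"wz":0.115},{"dx":0,"dy":0,"dz":0,"wx":0,"wy":0,"wz":0},{"dx":0,"dy":0,"dz":0,"wx":0,"wy":0,"wz":0},{"dx":0,"dy":0,"dz":0,"wx":0,"wy":0,"wz":0}]'
python3 snap.py wrist 15; python3 lead.py wrist15;python3 - <<'E'
import cv2
im=cv2.imread("pics/wrist15.png")[140:320,190:390];cv2.imwrite("pics/w15c.png",cv2.resize(im,None,fx=3,fy=3,interpolation=cv2.INTER_CUBIC))
E
```

```text
time: 18.83
ee_pos: [0.5262, 0.167, 0.1995]
tool_rot: [179.9, 0.0, -58.6]
force: [0.6, -0.9, 0.8]
width: 0.0853
18.8833 [0.52624484 0.16698696 0.1996577 ] [ 1.79959685e+02  1.86096405e-02 -5.86043529e+01] [ 10.75  24.29 101.75   0.    54.    69.35] [-0.02507933  0.05633897  0.04341344] 0.08536274851392398
wrist15 kc [0.5282 0.1674] rib pca 13.8 rib ctr 12.1 mark 34.5 19 r 0.0234 lead 20.7 22.4 n 136
```

View pics/w15c.png

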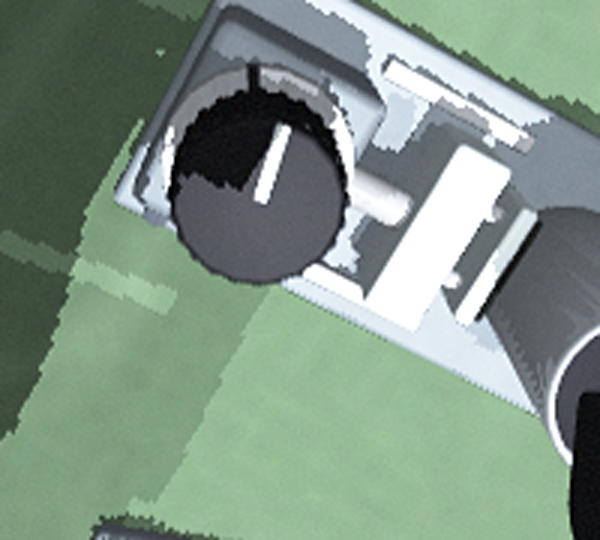

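The mark-up view gives a lead of 20.7°: one click. The collar sprang back about 20°, as its 0.15 N m friction would allow, which leaves it loaded. The nose rests on the tube, the tube is at (0.5327, 0.0557) and upright, and the tall tube is unmoved. Handing in.

```bash
python3 -c '
from workcell import r
print(r.get_state()["force"]);print(r.job_done())'
```

```text
[ 0.45029827 -0.70891028  0.46979274]
the job is handed in; nothing more can be done
None
```

I stood the shorter tube upright in the middle-sized vise, set it down with about 7 N and let it go. I then turned the knob clockwise through exactly one click and handed the job in at about 19 s. The interface gave no verdict.

- **Click:** torque rose from about 0.15 to 0.69 N m, fell to 0.12, then began to climb again. I stopped there, backed off 0.04 rad and released.
- **Tube:** it stands about 1 mm from the measured seat, with a tilt of about 0.8°.
- **Taller tube:** it was within about 1.5 mm of its start position, which is the measuring noise.
- **Arm:** clear of everything, with wrist force near zero.
- **Rib ahead of the mark:** the readings disagreed, at 16 to 23° in the first picture after release. I trust the retake with the mark facing up, which gave 20.7°. That view direction read within 0.5° of zero on the start pictures.
- **Clamp force:** I could not measure this directly. After release the knob and collar sprang back about 20° together, and the nose still touches the tube. From the 0.15 N m friction I estimate roughly 10 to 20 N left, above the 3 N needed.

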